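Reline the clamp drain tray in staggered courses

TASK

First clear the two yellow roller clamps out of the steel drain tray into the green dish. Then reline the tray with every loose white drain tile, lying flat with the lug up and running lengthwise like brickwork: fill the far course with three tiles end to end, and lay the rest in the near course, starting right beside its orange half-length block at the left end and leaving no place out, so that its joints fall half a tile away from those of the far course. Leave the forceps and the jar where they are.

Things in the scene. Friction and masses are not known exactly. Their poses are not given: they have to be found in the camera images.
- tray: fixed steel drain tray, outside 112 (its x) by 272 mm (its y), floor 4 mm thick, lips all round 4 mm wide and 12 mm above the counter. Origin: centre of its underside, z up, x to the far long lip (away from the robot), y along its length to the robot's left. Far course at x +25.5, near course at x -25.5 mm. A fixed orange half-length block closes the left end of the near and the right end of the far course
- far1 (a point): point on the tray floor, 4 mm above the counter: centre of place 1 of the far course (tray x +25.5, y +93.75 mm). Beside the left end lip
- far2 (a point): point on the tray floor, 4 mm above the counter: centre of place 2 of the far course (tray x +25.5, y +18.75 mm). 75 mm to the right of far1
- far3 (a point): point on the tray floor, 4 mm above the counter: centre of place 3 of the far course (tray x +25.5, y -56.25 mm). 75 mm to the right of far2, beside the right half-length block (48 mm in x, 36 mm in y, top 16 mm above the counter, centre at tray y -113.5 mm)
- near1 (a point): point on the tray floor, 4 mm above the counter: centre of place 1 of the near course (tray x -25.5, y +56.25 mm). Beside the left half-length block (48 mm in x, 36 mm in y, top 16 mm above the counter, centre at tray y +113.5 mm)
- near2 (a point): point on the tray floor, 4 mm above the counter: centre of place 2 of the near course (tray x -25.5, y -18.75 mm). 75 mm to the right of near1
- near3 (a point): point on the tray floor, 4 mm above the counter: centre of place 3 of the near course (tray x -25.5, y -93.75 mm). 75 mm to the right of near2, beside the right end lip
- tile1: loose white plastic drain tile, 60 g: slab 72 (its x) by 48 (its y) by 12 mm, with a blue lifting lug in the middle of its top, 30 (x) by 12 mm (y), top 38 mm above the underside. Origin: centre of the underside, z up through the lug; a half turn about z makes no difference. Starts flat on the counter, lug up. May be absent (None)
- tile2: loose white plastic drain tile, 60 g: slab 72 (its x) by 48 (its y) by 12 mm, with a blue lifting lug in the middle of its top, 30 (x) by 12 mm (y), top 38 mm above the underside. Origin: centre of the underside, z up through the lug; a half turn about z makes no difference. Starts flat on the counter, lug up. May be absent (None)
- tile3: loose white plastic drain tile, 60 g: slab 72 (its x) by 48 (its y) by 12 mm, with a blue lifting lug in the middle of its top, 30 (x) by 12 mm (y), top 38 mm above the underside. Origin: centre of the underside, z up through the lug; a half turn about z makes no difference. Starts flat on the counter, lug up. May be absent (None)
- tile4: loose white plastic drain tile, 60 g: slab 72 (its x) by 48 (its y) by 12 mm, with a blue lifting lug in the middle of its top, 30 (x) by 12 mm (y), top 38 mm above the underside. Origin: centre of the underside, z up through the lug; a half turn about z makes no difference. Starts flat on the counter, lug up. May be absent (None)
- tile5: loose white plastic drain tile, 60 g: slab 72 (its x) by 48 (its y) by 12 mm, with a blue lifting lug in the middle of its top, 30 (x) by 12 mm (y), top 38 mm above the underside. Origin: centre of the underside, z up through the lug; a half turn about z makes no difference. Starts flat on the counter, lug up. May be absent (None)
- tile6: loose white plastic drain tile, 60 g: slab 72 (its x) by 48 (its y) by 12 mm, with a blue lifting lug in the middle of its top, 30 (x) by 12 mm (y), top 38 mm above the underside. Origin: centre of the underside, z up through the lug; a half turn about z makes no difference. Starts flat on the counter, lug up. May be absent (None)
- clamp1: loose yellow roller clamp with a small white roller, about 20 g, 48 mm (its x) by 16 mm (its y), 15 mm high (the roller rises to 21 mm and is only looks). Origin at the centre of its underside, z up. It starts lying on the tray floor, long axis roughly across the tray
- clamp2: loose yellow roller clamp with a small white roller, about 20 g, 48 mm (its x) by 16 mm (its y), 15 mm high (the roller rises to 21 mm and is only looks). Origin at the centre of its underside, z up. It starts lying on the tray floor, long axis roughly across the tray
- dish: round green plastic dish fixed to the counter, outside radius 65 mm at the rim, 60 mm at the foot, 26 mm high, wall 4 mm, inner floor 4 mm above the counter, empty. Origin at the centre of its underside
- forceps: steel Kocher forceps lying loose on the counter, about 160 mm long, 9 mm high, a bystander. Origin near the middle of its length, on the counter; x towards its tip
- jar: closed frosted glass specimen jar with a white cap standing loose on the counter, radius 30 mm, 78 mm high, a bystander. Origin at the centre of its underside

How it is judged:
On the way, in this order (a step that is already met when the one before it is completed fails the run):
1. both roller clamps lie in the green dish (horizontal distance between each of clamp1, clamp2 and dish below 0.055 m and height (world z) of each of clamp1, clamp2 below 0.035 m), for 0.2 s.
2. the far course holds three tiles laid flat (((horizontal distance between tile1 and far1 below 0.009 m and z of tile1 in the frame of tray below 0.0068 m and angle between tile1's own z axis and vertical below 0.08 rad and angle between the x axis of tile1 and the y axis of tray, either way round below 0.12 rad) or (horizontal distance between tile2 and far1 below 0.009 m and z of tile2 in the frame of tray below 0.0068 m and angle between tile2's own z axis and vertical below 0.08 rad and angle between the x axis of tile2 and the y axis of tray, either way round below 0.12 rad) or (horizontal distance between tile3 and far1 below 0.009 m and z of tile3 in the frame of tray below 0.0068 m and angle between tile3's own z axis and vertical below 0.08 rad and angle between the x axis of tile3 and the y axis of tray, either way round below 0.12 rad) or (horizontal distance between tile4 and far1 below 0.009 m and z of tile4 in the frame of tray below 0.0068 m and angle between tile4's own z axis and vertical below 0.08 rad and angle between the x axis of tile4 and the y axis of tray, either way round below 0.12 rad) or (horizontal distance between tile5 and far1 below 0.009 m and z of tile5 in the frame of tray below 0.0068 m and angle between tile5's own z axis and vertical below 0.08 rad and angle between the x axis of tile5 and the y axis of tray, either way round below 0.12 rad) or (horizontal distance between tile6 and far1 below 0.009 m and z of tile6 in the frame of tray below 0.0068 m and angle between tile6's own z axis and vertical below 0.08 rad and angle between the x axis of tile6 and the y axis of tray, either way round below 0.12 rad)) and ((horizontal distance between tile1 and far2 below 0.009 m and z of tile1 in the frame of tray below 0.0068 m and angle between tile1's own z axis and vertical below 0.08 rad and angle between the x axis of tile1 and the y axis of tray, either way round below 0.12 rad) or (horizontal distance between tile2 and far2 below 0.009 m and z of tile2 in the frame of tray below 0.0068 m and angle between tile2's own z axis and vertical below 0.08 rad and angle between the x axis of tile2 and the y axis of tray, either way round below 0.12 rad) or (horizontal distance between tile3 and far2 below 0.009 m and z of tile3 in the frame of tray below 0.0068 m and angle between tile3's own z axis and vertical below 0.08 rad and angle between the x axis of tile3 and the y axis of tray, either way round below 0.12 rad) or (horizontal distance between tile4 and far2 below 0.009 m and z of tile4 in the frame of tray below 0.0068 m and angle between tile4's own z axis and vertical below 0.08 rad and angle between the x axis of tile4 and the y axis of tray, either way round below 0.12 rad) or (horizontal distance between tile5 and far2 below 0.009 m and z of tile5 in the frame of tray below 0.0068 m and angle between tile5's own z axis and vertical below 0.08 rad and angle between the x axis of tile5 and the y axis of tray, either way round below 0.12 rad) or (horizontal distance between tile6 and far2 below 0.009 m and z of tile6 in the frame of tray below 0.0068 m and angle between tile6's own z axis and vertical below 0.08 rad and angle between the x axis of tile6 and the y axis of tray, either way round below 0.12 rad)) and ((horizontal distance between tile1 and far3 below 0.009 m and z of tile1 in the frame of tray below 0.0068 m and angle between tile1's own z axis and vertical below 0.08 rad and angle between the x axis of tile1 and the y axis of tray, either way round below 0.12 rad) or (horizontal distance between tile2 and far3 below 0.009 m and z of tile2 in the frame of tray below 0.0068 m and angle between tile2's own z axis and vertical below 0.08 rad and angle between the x axis of tile2 and the y axis of tray, either way round below 0.12 rad) or (horizontal distance between tile3 and far3 below 0.009 m and z of tile3 in the frame of tray below 0.0068 m and angle between tile3's own z axis and vertical below 0.08 rad and angle between the x axis of tile3 and the y axis of tray, either way round below 0.12 rad) or (horizontal distance between tile4 and far3 below 0.009 m and z of tile4 in the frame of tray below 0.0068 m and angle between tile4's own z axis and vertical below 0.08 rad and angle between the x axis of tile4 and the y axis of tray, either way round below 0.12 rad) or (horizontal distance between tile5 and far3 below 0.009 m and z of tile5 in the frame of tray below 0.0068 m and angle between tile5's own z axis and vertical below 0.08 rad and angle between the x axis of tile5 and the y axis of tray, either way round below 0.12 rad) or (horizontal distance between tile6 and far3 below 0.009 m and z of tile6 in the frame of tray below 0.0068 m and angle between tile6's own z axis and vertical below 0.08 rad and angle between the x axis of tile6 and the y axis of tray, either way round below 0.12 rad))), for 0.2 s.
At the end, for the whole second after the job is handed in: Clamps in the dish (within 55 mm of its centre, below 35 mm). Every tile at rest, flat in the tray (0.08 rad, 2.8 mm), lug up, lengthwise (0.12 rad), within 9 mm of a place; far places 1-3 and near 1 filled, near 3 only if near 2 is (all of step 1 and all of step 2 and (horizontal distance between tile1 and far1 below 0.009 m or horizontal distance between tile1 and far2 below 0.009 m or horizontal distance between tile1 and far3 below 0.009 m or horizontal distance between tile1 and near1 below 0.009 m or horizontal distance between tile1 and near2 below 0.009 m or horizontal distance between tile1 and near3 below 0.009 m) and z of each of tile1, tile2, tile3, tile4, tile5, tile6 in the frame of tray below 0.0068 m and angle between each of tile1, tile2, tile3, tile4, tile5, tile6's own z axis and vertical below 0.08 rad and angle between the x axis of each of tile1, tile2, tile3, tile4, tile5, tile6 and the y axis of tray, either way round below 0.12 rad and linear speed of each of tile1, tile2, tile3, tile4, tile5, tile6 below 0.02 m/s and (horizontal distance between tile2 and far1 below 0.009 m or horizontal distance between tile2 and far2 below 0.009 m or horizontal distance between tile2 and far3 below 0.009 m or horizontal distance between tile2 and near1 below 0.009 m or horizontal distance between tile2 and near2 below 0.009 m or horizontal distance between tile2 and near3 below 0.009 m) and (horizontal distance between tile3 and far1 below 0.009 m or horizontal distance between tile3 and far2 below 0.009 m or horizontal distance between tile3 and far3 below 0.009 m or horizontal distance between tile3 and near1 below 0.009 m or horizontal distance between tile3 and near2 below 0.009 m or horizontal distance between tile3 and near3 below 0.009 m) and (horizontal distance between tile4 and far1 below 0.009 m or horizontal distance between tile4 and far2 below 0.009 m or horizontal distance between tile4 and far3 below 0.009 m or horizontal distance between tile4 and near1 below 0.009 m or horizontal distance between tile4 and near2 below 0.009 m or horizontal distance between tile4 and near3 below 0.009 m) and (horizontal distance between tile5 and far1 below 0.009 m or horizontal distance between tile5 and far2 below 0.009 m or horizontal distance between tile5 and far3 below 0.009 m or horizontal distance between tile5 and near1 below 0.009 m or horizontal distance between tile5 and near2 below 0.009 m or horizontal distance between tile5 and near3 below 0.009 m) and (horizontal distance between tile6 and far1 below 0.009 m or horizontal distance between tile6 and far2 below 0.009 m or horizontal distance between tile6 and far3 below 0.009 m or horizontal distance between tile6 and near1 below 0.009 m or horizontal distance between tile6 and near2 below 0.009 m or horizontal distance between tile6 and near3 below 0.009 m) and ((horizontal distance between tile1 and near1 below 0.009 m and z of tile1 in the frame of tray below 0.0068 m and angle between tile1's own z axis and vertical below 0.08 rad and angle between the x axis of tile1 and the y axis of tray, either way round below 0.12 rad) or (horizontal distance between tile2 and near1 below 0.009 m and z of tile2 in the frame of tray below 0.0068 m and angle between tile2's own z axis and vertical below 0.08 rad and angle between the x axis of tile2 and the y axis of tray, either way round below 0.12 rad) or (horizontal distance between tile3 and near1 below 0.009 m and z of tile3 in the frame of tray below 0.0068 m and angle between tile3's own z axis and vertical below 0.08 rad and angle between the x axis of tile3 and the y axis of tray, either way round below 0.12 rad) or (horizontal distance between tile4 and near1 below 0.009 m and z of tile4 in the frame of tray below 0.0068 m and angle between tile4's own z axis and vertical below 0.08 rad and angle between the x axis of tile4 and the y axis of tray, either way round below 0.12 rad) or (horizontal distance between tile5 and near1 below 0.009 m and z of tile5 in the frame of tray below 0.0068 m and angle between tile5's own z axis and vertical below 0.08 rad and angle between the x axis of tile5 and the y axis of tray, either way round below 0.12 rad) or (horizontal distance between tile6 and near1 below 0.009 m and z of tile6 in the frame of tray below 0.0068 m and angle between tile6's own z axis and vertical below 0.08 rad and angle between the x axis of tile6 and the y axis of tray, either way round below 0.12 rad)) and (not (horizontal distance between any of tile1, tile2, tile3, tile4, tile5, tile6 and near3 below 0.009 m) or ((horizontal distance between tile1 and near2 below 0.009 m and z of tile1 in the frame of tray below 0.0068 m and angle between tile1's own z axis and vertical below 0.08 rad and angle between the x axis of tile1 and the y axis of tray, either way round below 0.12 rad) or (horizontal distance between tile2 and near2 below 0.009 m and z of tile2 in the frame of tray below 0.0068 m and angle between tile2's own z axis and vertical below 0.08 rad and angle between the x axis of tile2 and the y axis of tray, either way round below 0.12 rad) or (horizontal distance between tile3 and near2 below 0.009 m and z of tile3 in the frame of tray below 0.0068 m and angle between tile3's own z axis and vertical below 0.08 rad and angle between the x axis of tile3 and the y axis of tray, either way round below 0.12 rad) or (horizontal distance between tile4 and near2 below 0.009 m and z of tile4 in the frame of tray below 0.0068 m and angle between tile4's own z axis and vertical below 0.08 rad and angle between the x axis of tile4 and the y axis of tray, either way round below 0.12 rad) or (horizontal distance between tile5 and near2 below 0.009 m and z of tile5 in the frame of tray below 0.0068 m and angle between tile5's own z axis and vertical below 0.08 rad and angle between the x axis of tile5 and the y axis of tray, either way round below 0.12 rad) or (horizontal distance between tile6 and near2 below 0.009 m and z of tile6 in the frame of tray below 0.0068 m and angle between tile6's own z axis and vertical below 0.08 rad and angle between the x axis of tile6 and the y axis of tray, either way round below 0.12 rad)))); the robot touches nothing.
It fails at once if the forceps are moved more than 30 mm (distance of forceps from where it was at the start of the episode above 0.03 m).
It fails at once if the jar is moved more than 30 mm or tipped (distance of jar from where it was at the start of the episode above 0.03 m or angle between jar's own z axis and vertical above 0.35 rad).
Of tile1, tile2, tile3, tile4, tile5, tile6 only 4 to 6 are there at a start; the rules pass over those that are not, and their reading is None.
At some moment in a run one of tile1, tile2, tile3, tile4, tile5, tile6 may be knocked a few centimetres aside while the robot is not near it.
Once in a run the grip may slacken for a moment while it holds something.
It also fails if it takes over 210 s, if anything falls off the work surface, if the arm or the gripper's body presses on something with over 40 N, if the wrist force passes 120 N, or if a joint passes its speed limit or range.

ROBOT

A 6-joint arm with a two-finger parallel gripper is mounted at the origin on the work surface. World frame = base frame: x ahead of the robot, y to its left, z up, the work surface at z = 0. Lengths are in m, angles in rad, forces in N, time in s.
With the tool pointing down it reaches from about 0.4 to 0.825 m from the base axis. Payload 7 kg.
Tool frame: the origin (TCP) lies at the very end of the fingers, on their centre line; the grasp point (between the pads) lies 19 mm behind it (tcp_to_grasp is the distance from the TCP to the grasp point, in m); x points along the fingers, z is the direction in which the jaws open and shut, and the axes are right-handed (so a half turn about x gives the same grasp; the last joint's range is limited). The gripper opens to 88 mm and grips with 3 to 60 N. Pads are 19 mm wide; open, the fingers measure 130 mm over their backs; the gripper's body (78 mm by 193 mm) begins 47 mm behind the grasp point.
Start: joints at [1.577, 0.359, 0.012, 0, -1.224, -0.288], TCP at [0.188, 0.648, 0.197] pointing down, gripper open.
Joint ranges: [-3.07, 3.07], [-1.43, 2.12], [-1.02, 1.25], [-3.03, 1.67], [-3.05, -0], [-3.03, 3.03]. Speed limits (rad/s): [2.39, 2.39, 3.01, 3.14, 3.14, 3.14].

INTERFACE

Orientations are given as [roll, pitch, yaw] about the fixed x, y, z axes, in that order (R = Rz(yaw) Ry(pitch) Rx(roll)).
In Python, from station import get_state, grab_frame, job_done, tcp_to_grasp gives the robot as it stands. The module is installed in compiled form; this text tells all that it offers.
- The arm moves only by the shell command python3 -m crank 'ROWS' [FORCE]. ROWS is JSON, a list of rows, each a list of 7 numbers: the shift along the tool's x, y, z in m, then the turn, a rotation vector about the tool's x, y, z in rad, then the opening, from 0 (shut) to 1 (fully open). In form: [[x, y, z, wx, wy, wz, fingers], ...]. A call has 1 to 10 rows; each row is the pose to reach, as a shift and turn from the pose commanded when the call began, along the tool's axes at that moment; what a row does not reach only later rows make up. A row lasts 1/8 s, in which the tool goes at most 62.5 mm and 10.7 degrees, less where a joint would pass 70% of its speed; a pose out of reach is approached as far as the arm can. A call with a gripper value outside its range is refused whole. The fingers move at their own pace and stop on an object; FORCE is the grip in N (left out, the last holds). Time passes only in rows, so rows that repeat a pose let the fingers close. It gives the time, the measured TCP pose, the force and the opening at its end, in the units of the state.
- get_state(): the state, without advancing time (a new reading comes with each control period).
- grab_frame(name): name is "side" or "top"; returns a dict with "pixels" (480x640x3 uint8, red, green, blue), "vfov" (degrees; the focal length in pixels is half the picture's height over the tangent of half this angle, whatever the lens; pixels are square), "cx", "cy" (the principal point, pixels), "extrinsics" (4x4, takes a point from world to camera coordinates). Camera axes: x right, y up, looking along -z (the intrinsics and any distortion apply to the point x, -y, -z); pixel columns grow to the right and rows downward; lengths in m; the calibration is good to about 2 mm. A picture is of the moment at which its call begins. There is no depth.
- job_done(): hands the job in, once; it reports no verdict.
The state is a dict: "t": time; "q": joint angles; "qd": joint speeds; "joint_efforts": joint torques, N m; "eef_pos": TCP position; "ee_rot": TCP orientation; "force": force on the tool from outside, world axes, zero at the start; "moment": the same for the moment, N m; "width": finger opening in m.
Only numpy, scipy, OpenCV 4.12 (cv2) and the standard library are available. Lean on these libraries where they do the work, as an engineer would, in place of code of your own. Each camera call takes 0.05 s, during which the arm holds its last target.

## Working session

There is one attempt and no reset: what is moved stays moved. The work goes in short steps, Python scripts to look and compute and a shell command to move; the robot and the scene stay as the last step left them, time stands still between calls to the robot, and variables do not carry over. Pictures are saved under pics/ and viewed, and the job is handed in when it is done.

```bash
mkdir -p pics; ls; python3 - <<'E'
from station import *
import cv2
s=get_state(); print({k:(v if not hasattr(v,'__len__') else [round(float(x),4) for x in v]) for k,v in s.items()}, tcp_to_grasp)
for n in("side","top"):
    f=grab_frame(n); cv2.imwrite(f"pics/{n}0.png",f["pixels"][:,:,::-1]); print(n,f["vfov"],f["cx"],f["cy"],f["extrinsics"],[k for k in f])
E
```

```text
pics
{'t': 0.0, 'q': [1.5771, 0.3594, 0.0111, -0.0003, -1.2241, -0.2881], 'qd': [-0.0003, 0.0002, 0.0, 0.0003, -0.0006, -0.0006], 'joint_efforts': [0.0003, -58.2721, 29.3054, 6.9971, 0.0068, -0.0002], 'eef_pos': [0.1876, 0.6479, 0.1957], 'ee_rot': [0.0956, 1.5691, -1.7571], 'force': [0.5732, 0.069, -0.0984], 'moment': [-0.0082, -0.0172, -0.0218], 'width': 0.08748310019086075} 0.0188
side 46.386047335427044 320.04394868775375 237.12788110297572 [[-0.91803906 -0.39587912 -0.02200009  0.55200478]
 [ 0.18242443 -0.4710029   0.86306292 -0.14303598]
 [-0.35203069  0.78831211  0.50461708 -0.76415028]
 [ 0.          0.          0.          1.        ]] ['pixels', 'vfov', 'cx', 'cy', 'extrinsics']
top 57.21181120192509 318.03713335560695 237.69139029161332 [[ 2.62423782e-03 -9.99861775e-01 -1.64177815e-02  1.77004048e-02]
 [ 9.89689061e-01  2.45656197e-04  1.43232338e-01 -5.96718795e-01]
 [-1.43208507e-01 -1.66243745e-02  9.89552906e-01 -9.06362576e-01]
 [ 0.00000000e+00  0.00000000e+00  0.00000000e+00  1.00000000e+00]] ['pixels', 'vfov', 'cx', 'cy', 'extrinsics']
```

View pics/top0.png

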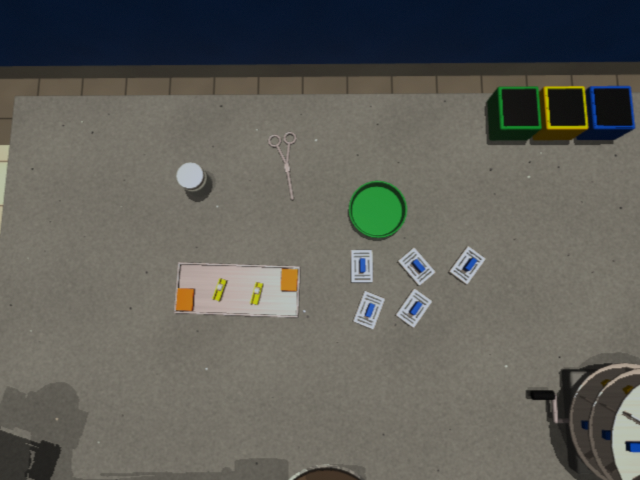

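View pics/side0.png

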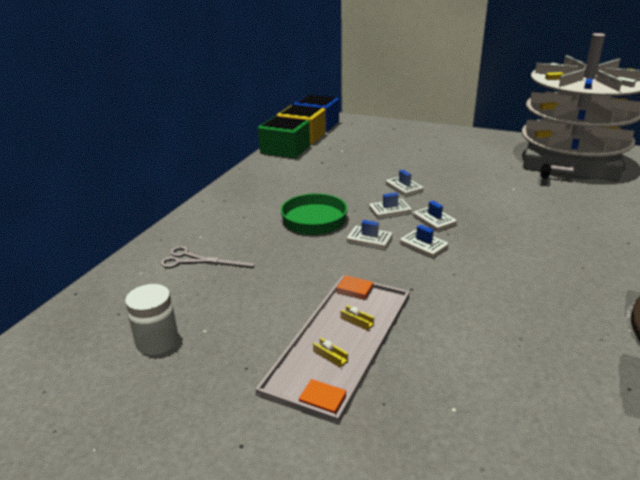

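```bash
cat > h.py <<'E'
import numpy as np, cv2
from station import *
from scipy.spatial.transform import Rotation as R
def K(f):
    F=240/np.tan(np.radians(f["vfov"]/2)); return F
def proj(f,P):
    P=np.atleast_2d(P); E=np.array(f["extrinsics"]); c=P@E[:3,:3].T+E[:3,3]; F=K(f)
    return np.c_[f["cx"]+F*c[:,0]/-c[:,2], f["cy"]+F*(-c[:,1])/-c[:,2]]
def unp(f,uv,z):
    uv=np.atleast_2d(np.array(uv,float)); E=np.array(f["extrinsics"]); F=K(f)
    d=np.c_[(uv[:,0]-f["cx"])/F,-(uv[:,1]-f["cy"])/F,-np.ones(len(uv))]@E[:3,:3]
    o=-E[:3,:3].T@E[:3,3]
    return (o+d*((z-o[2])/d[:,2])[:,None])[:,:2]
def blobs(f,kind,minA=25):
    hsv=cv2.cvtColor(f["pixels"],cv2.COLOR_RGB2HSV); 
    lo,hi={"blue":((100,100,60),(130,255,255)),"yellow":((24,150,100),(34,255,255)),"orange":((5,150,120),(20,255,255)),"green":((50,100,50),(75,255,255))}[kind]
    m=cv2.inRange(hsv,lo,hi); n,l,st,c=cv2.connectedComponentsWithStats(m)
    return [(c[i],st[i,4],np.argwhere(l==i)[:,::-1].astype(np.float32)) for i in range(1,n) if st[i,4]>=minA]
def st():
    s=get_state(); return s
def crop(f,x0,y0,w,h,k,name):
    im=f["pixels"][y0:y0+h,x0:x0+w,::-1]; cv2.imwrite("pics/"+name,cv2.resize(im,None,fx=k,fy=k,interpolation=cv2.INTER_CUBIC))
E
python3 - <<'E'
from h import *
f=grab_frame("top"); np.set_printoptions(precision=4,suppress=True)
for k,z in(("blue",.038),("yellow",.019),("orange",.016),("green",.0)):
    for c,a,p in blobs(f,k):
        w=unp(f,p,z); 
        if not (0.2<w[:,0].mean()<0.9): continue
        r=cv2.minAreaRect((w*1000).astype(np.float32)); print(k,c,a,"W",w.mean(0),"rect",np.array(r[0]),r[1],r[2])
crop(f,165,250,150,80,5,"tray0.png"); crop(f,340,235,155,105,5,"tiles0.png")
E
```

```text
blue [609.801  109.4331] 598 W [ 0.888  -0.6339] rect [ 892.7181 -638.2902] (93.37110137939453, 101.76964569091797) 89.7680892944336
blue [362.1867 265.1067] 75 W [ 0.538  -0.0763] rect [538.2522 -76.9512] (10.710965156555176, 30.147274017333984) 89.36891174316406
blue [418.4444 265.2963] 81 W [ 0.5378 -0.1966] rect [ 537.8662 -196.1507] (28.32364845275879, 12.292608261108398) 43.977962493896484
blue [470.4881 263.8571] 84 W [ 0.541  -0.3076] rect [ 541.13   -307.5347] (12.730018615722656, 30.944421768188477) 54.66469192504883
blue [369.5679 309.7531] 81 W [ 0.4435 -0.0908] rect [443.4898 -90.8347] (12.068432807922363, 28.471769332885742) 67.35413360595703
blue [415.3778 307.8889] 90 W [ 0.4476 -0.1874] rect [ 448.0334 -187.412 ] (13.192238807678223, 30.092525482177734) 54.956485748291016
yellow [219.1121 290.4052] 116 W [0.4839 0.2346] rect [486.452  234.5256] (16.35673713684082, 45.581298828125) 71.8972396850586
yellow [256.3214 294.2232] 112 W [0.4758 0.153 ] rect [478.0111 153.01  ] (15.199366569519043, 45.44649887084961) 75.88448333740234
orange [288.8694 279.6291] 337 W [0.5077 0.0827] rect [507.9117  82.7066] (34.086360931396484, 46.6306266784668) 86.95655059814453
orange [184.613  299.2655] 354 W [0.4645 0.3104] rect [464.7852 310.5663] (35.565406799316406, 47.22964096069336) 87.6575927734375
green [376.9213 209.8741] 2517 W [ 0.667  -0.1143] rect [ 669.44   -115.7122] (129.57443237304688, 129.87313842773438) 89.88815307617188
```

View pics/tray0.png

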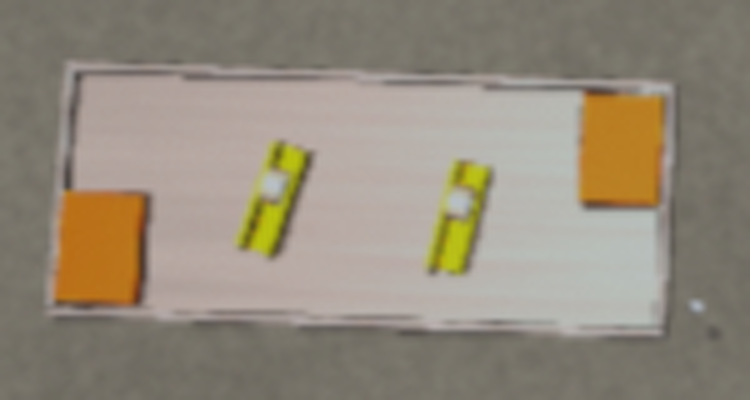

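View pics/tiles0.png

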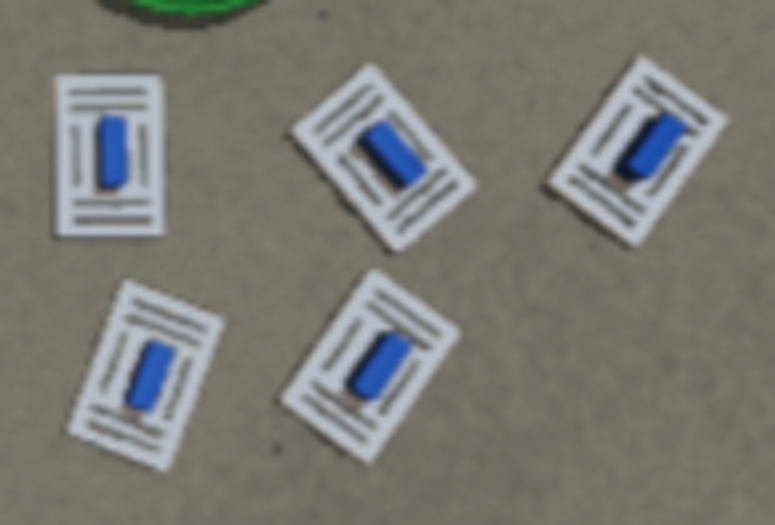

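```bash
cat >> h.py <<'E'
def tiles(f,z0=0.0):
    """lug+slab detection: for each blue blob fit the white slab rect"""
    hsv=cv2.cvtColor(f["pixels"],cv2.COLOR_RGB2HSV); out=[]
    m=cv2.inRange(hsv,(0,0,140),(180,60,255))|cv2.inRange(hsv,(100,100,60),(130,255,255))
    m=cv2.morphologyEx(m,cv2.MORPH_CLOSE,np.ones((5,5),np.uint8))
    m=cv2.morphologyEx(m,cv2.MORPH_OPEN,np.ones((3,3),np.uint8))
    n,l,stt,c=cv2.connectedComponentsWithStats(m)
    for i in range(1,n):
        if 400<stt[i,4]<1300:
            cs,_=cv2.findContours((l==i).astype(np.uint8),cv2.RETR_EXTERNAL,cv2.CHAIN_APPROX_NONE)
            w=unp(f,cs[0][:,0],z0+.012)*1000; r=cv2.minAreaRect(w.astype(np.float32))
            b=cv2.boxPoints(r); e=[b[1]-b[0],b[2]-b[1]]; e=max(e,key=np.linalg.norm)
            out.append((np.array(r[0])/1000,np.degrees(np.arctan2(e[1],e[0]))%180,sorted(r[1])))
    return out
E
python3 - <<'E'
from h import *
f=grab_frame("top"); np.set_printoptions(precision=4,suppress=True)
for t in tiles(f): 
    if t[0][0]<.85: print(t)
c=np.array([(68,63),(676,84),(663,333),(49,318)])/5+[165,250]-.1
w=unp(f,c,.012); print(w,w.mean(0)); 
for i in range(4): d=w[(i+1)%4]-w[i]; print(np.linalg.norm(d),np.degrees(np.arctan2(d[1],d[0])))
g=grab_frame("side"); crop(g,245,260,180,165,4,"st.png"); 
print(proj(g,np.c_[w,[.012]*4]))
print(proj(g,np.c_[np.array([t[0] for t in tiles(f)]),[.012]*len(tiles(f))]))
crop(g,340,160,130,105,6,"sti.png")
E
```

```text
(array([0.729 , 0.7398]), np.float32(6.1313024), [21.078886032104492, 183.34556579589844])
(array([0.7473, 0.3147]), np.float32(89.90219), [59.01593017578125, 60.211883544921875])
(array([ 0.5414, -0.3096]), np.float32(142.35759), [47.37956619262695, 71.70433044433594])
(array([ 0.5383, -0.1979]), np.float32(39.665386), [47.826778411865234, 71.73658752441406])
(array([ 0.5394, -0.077 ]), np.float32(179.53629), [46.455745697021484, 68.84454345703125])
(array([ 0.4478, -0.1895]), np.float32(143.8991), [47.323219299316406, 71.74971008300781])
(array([ 0.4436, -0.0918]), np.float32(158.9489), [48.004852294921875, 70.88410186767578])
[[0.5454 0.3291]
 [0.5364 0.0585]
 [0.4281 0.0633]
 [0.4337 0.3321]] [0.4859 0.1957]
0.2706963800080755 -91.90089409260501
0.1084808460028354 177.4957783180051
0.2688220949029206 88.80496489910094
0.11178905089046876 -1.5152616866665998
[[255.7731 389.7546]
 [342.4936 275.9301]
 [407.253  292.1725]
 [339.183  418.3511]]
[[ 313.3418  117.1698]
 [-212.6611  689.0399]
 [ 132.4695  341.8691]
 [ 403.2803  184.5703]
 [ 389.0004  207.3171]
 [ 368.3726  236.0131]
 [ 433.4501  216.9989]
 [ 422.7087  241.9542]]
```

View pics/st.png

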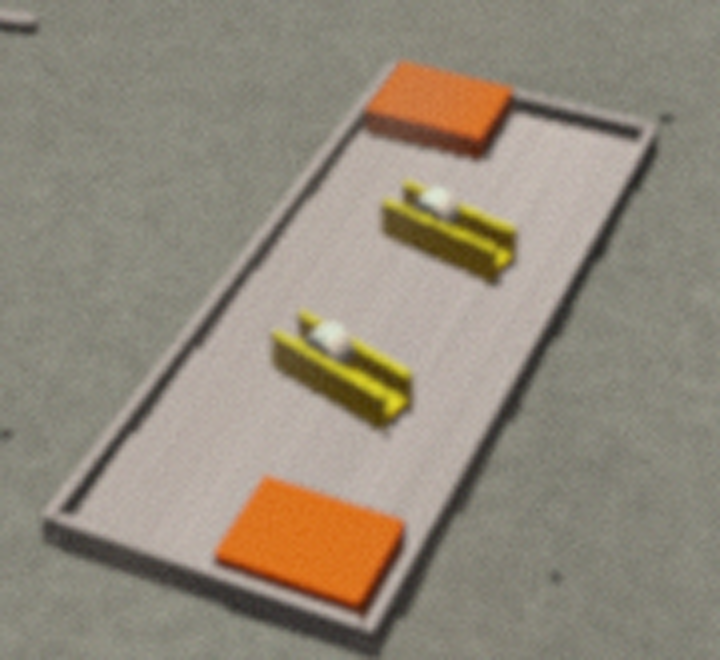

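View pics/sti.png

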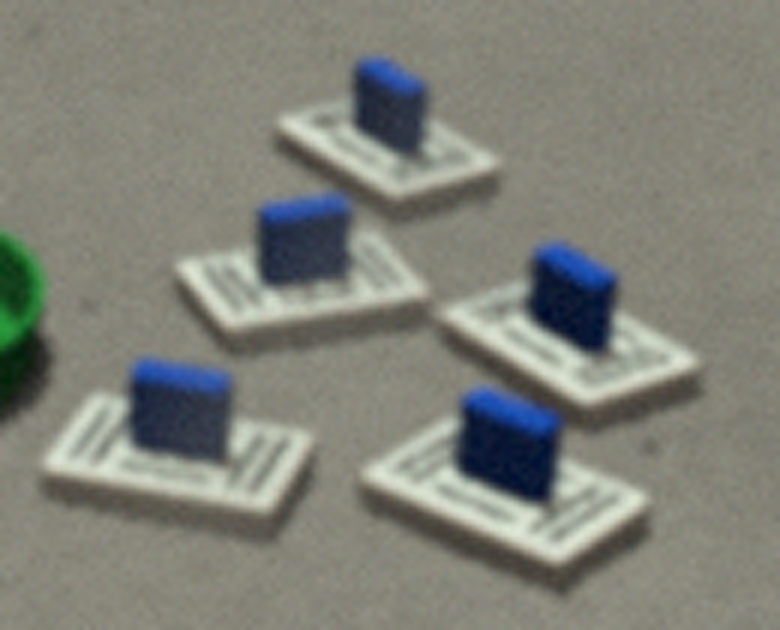

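```bash
cat >> h.py <<'E'
TY=np.radians(-1.85); TC=np.array([.4861,.1962])
def tray(x,y): c,s=np.cos(TY),np.sin(TY); return TC+np.array([c*x-s*y,s*x+c*y])
PL=dict(far1=(.0255,.09375),far2=(.0255,.01875),far3=(.0255,-.05625),near1=(-.0255,.05625),near2=(-.0255,-.01875),near3=(-.0255,-.09375))
def plan(x,y,z,jaw=None):
    """target TCP and jaw direction (deg, world)"""
    s=get_state(); p=np.array(s["eef_pos"]); R0=R.from_euler("xyz",s["ee_rot"]).as_matrix()
    cur=np.degrees(np.arctan2(R0[1,2],R0[0,2]))
    print("t %.2f tcp %s jaw %.1f q6 %.2f w %.4f F %s"%(s["t"],np.round(p,4),cur,s["q"][5],s["width"],np.round(s["force"],1)))
    d=R0.T@(np.array([x,y,z])-p)
    for j in ([cur] if jaw is None else sorted([jaw+k*180 for k in range(-2,3)],key=lambda a:abs(a-cur))[:2]):
        a=np.radians(j); X=np.array([0,0,-1.]); Z=np.array([np.cos(a),np.sin(a),0]); T=np.c_[X,np.cross(Z,X),Z]
        rv=R.from_matrix(R0.T@T).as_rotvec(); dq1=np.arctan2(y,x)-np.arctan2(p[1],p[0])
        print("shift",np.round(d,4),"rot",np.round(rv,4),"jaw",j,"q6?",round(s["q"][5]+dq1+rv[0],2))
E
python3 - <<'E'
from h import *
print({k:tray(*v).round(4) for k,v in PL.items()})
print(R.from_euler("xyz",get_state()["ee_rot"]).as_matrix().round(3))
plan(.486,.2345,.10,72)
E
```

```text
{'far1': array([0.5146, 0.2891]), 'far2': array([0.5122, 0.2141]), 'far3': array([0.5098, 0.1392]), 'near1': array([0.4624, 0.2532]), 'near2': array([0.46  , 0.1783]), 'near3': array([0.4576, 0.1033])}
[[-0.     0.961 -0.278]
 [-0.001 -0.278 -0.961]
 [-1.     0.     0.001]]
t 0.25 tcp [0.1877 0.6481 0.1962] jaw -106.1 q6 -0.29 w 0.0873 F [-0.1  0.1  0.2]
shift [0.0965 0.4016 0.3143] rot [ 0.0323  0.0007 -0.0001] jaw -108 q6? -1.1
shift [0.0965 0.4016 0.3143] rot [-3.1093e+00  2.0000e-04  1.1000e-03] jaw 72 q6? -4.24
```

```bash
python3 -m crank '[[0.0965,0.4016,0.3143,0.0323,0,0,0.5],[0.0965,0.4016,0.3143,0.0323,0,0,0.5],[0.0965,0.4016,0.3143,0.0323,0,0,0.5],[0.0965,0.4016,0.3143,0.0323,0,0,0.5],[0.0965,0.4016,0.3143,0.0323,0,0,0.5],[0.0965,0.4016,0.3143,0.0323,0,0,0.5],[0.0965,0.4016,0.3143,0.0323,0,0,0.5],[0.0965,0.4016,0.3143,0.0323,0,0,0.5],[0.0965,0.4016,0.3143,0.0323,0,0,0.5],[0.0965,0.4016,0.3143,0.0323,0,0,0.5]]' 15; python3 - <<'E'
from h import *
plan(.486,.2345,.008,72)
f=grab_frame("side"); crop(f,0,0,640,480,1,"a1.png")
E
```

```text
t: 1.5
eef_pos: [0.4865, 0.2337, 0.0999]
ee_rot: [-0.472, 1.57, -2.359]
force: [-0.6, 0.4, 0.6]
width: 0.0438
t 1.50 tcp [0.4865 0.2337 0.0999] jaw -108.1 q6 0.44 w 0.0438 F [-0.6  0.4  0.6]
shift [ 0.0919 -0.0007 -0.0007] rot [-0.0024  0.0006  0.0003] jaw -108 q6? 0.44
shift [ 0.0919 -0.0007 -0.0007] rot [ 3.1392e+00  4.0000e-04 -9.0000e-04] jaw -288 q6? 3.58
```

```bash
sed -i 's/+dq1+rv\[0\]/-dq1-rv[0]/' h.py; python3 -m crank '[[0.05,-0.0007,-0.0007,0,0,0,0.5],[0.085,-0.0007,-0.0007,0,0,0,0.5],[0.092,-0.0007,-0.0007,0,0,0,0.5],[0.092,-0.0007,-0.0007,0,0,0,0],[0.092,-0.0007,-0.0007,0,0,0,0],[0.092,-0.0007,-0.0007,0,0,0,0],[0.092,-0.0007,-0.0007,0,0,0,0],[0.03,-0.0007,-0.0007,0,0,0,0],[0,0,0,0,0,0,0],[0,0,0,0,0,0,0]]' 15; python3 - <<'E'
from h import *
plan(.655,-.115,.09,-60)
f=grab_frame("side"); crop(f,0,0,640,480,1,"a1.png")
E
```

```text
t: 2.8
eef_pos: [0.4877, 0.236, 0.1033]
ee_rot: [2.619, 1.565, 0.734]
force: [0.7, 0.0, -0.0]
width: 0.0005
t 2.80 tcp [0.4877 0.236  0.1033] jaw -108.0 q6 0.44 w 0.0005 F [ 0.7  0.  -0. ]
shift [0.0126 0.2675 0.2822] rot [-0.8376 -0.0036 -0.005 ] jaw -60 q6? 1.91
shift [0.0126 0.2675 0.2822] rot [ 2.304  -0.0061  0.0044] jaw -240 q6? -1.24
```

View pics/a1.png

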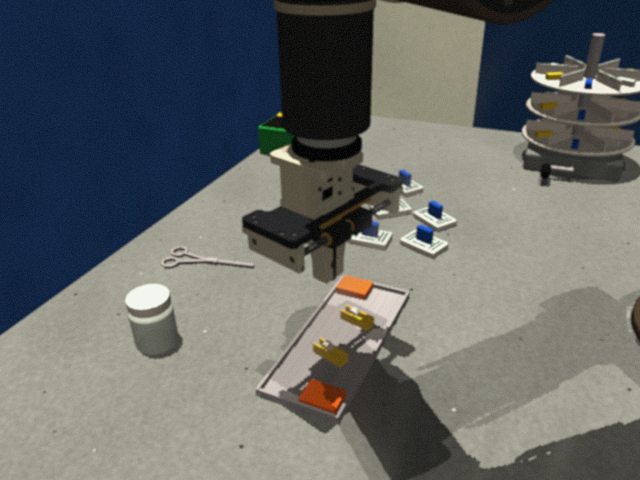

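```bash
python3 - <<'E'
from h import *
f=grab_frame("side"); crop(f,250,260,170,160,4,"a2.png")
plan(.486,.2345,.007,72)
E
```

```text
t 2.90 tcp [0.486  0.2347 0.1004] jaw -108.0 q6 0.44 w 0.0006 F [-0.1  0.1 -0.6]
shift [0.0934 0.0001 0.0003] rot [-0.0004 -0.0009 -0.0001] jaw -108 q6? 0.44
shift [0.0934 0.0001 0.0003] rot [ 3.1412e+00 -1.0000e-04  1.4000e-03] jaw -288 q6? -2.7
```

View pics/a2.png

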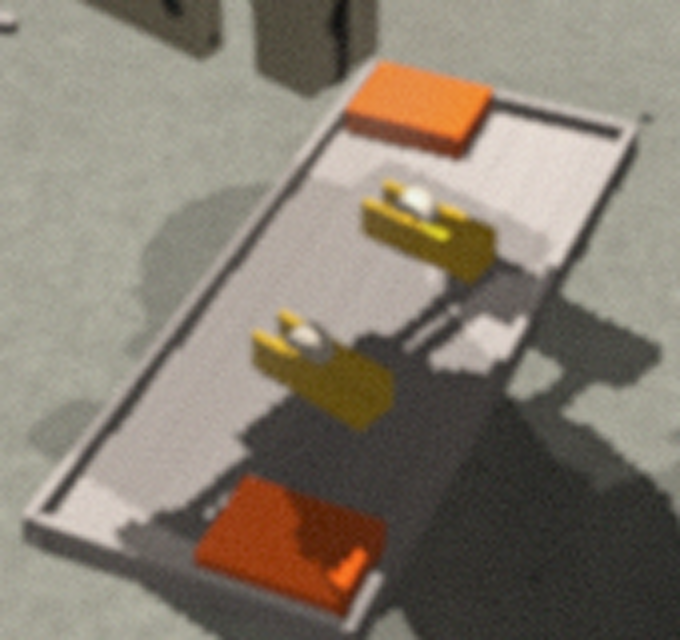

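```bash
python3 -m crank '[[0.04,0,0,0,0,0,0.45],[0.04,0,0,0,0,0,0.45],[0.04,0,0,0,0,0,0.45],[0.04,0,0,0,0,0,0.45],[0.085,0,0,0,0,0,0.45],[0.0934,0,0,0,0,0,0.45],[0.0934,0,0,0,0,0,0.45],[0.0934,0,0,0,0,0,0.45]]' 15;python3 -m crank '[[0,0,0,0,0,0,0],[0,0,0,0,0,0,0],[0,0,0,0,0,0,0],[0,0,0,0,0,0,0],[0,0,0,0,0,0,0],[0,0,0,0,0,0,0]]' 15
```

```text
t: 3.9
eef_pos: [0.4869, 0.2355, 0.0082]
ee_rot: [2.537, 1.569, 0.653]
force: [-0.2, -0.5, 0.6]
width: 0.0393
t: 4.65
eef_pos: [0.4861, 0.2347, 0.0067]
ee_rot: [-0.283, 1.571, -2.168]
force: [-0.3, -0.0, -0.4]
width: 0.0002
```

```bash
python3 - <<'E'
from h import *
f=grab_frame("side"); crop(f,200,160,260,240,3,"a3.png"); print(proj(f,[[.4861,.2347,.0067],[.486,.2345,.1]]))
E
```

```text
[[329.55817375 356.46767167]
 [328.69060865 299.96953432]]
```

View pics/a3.png

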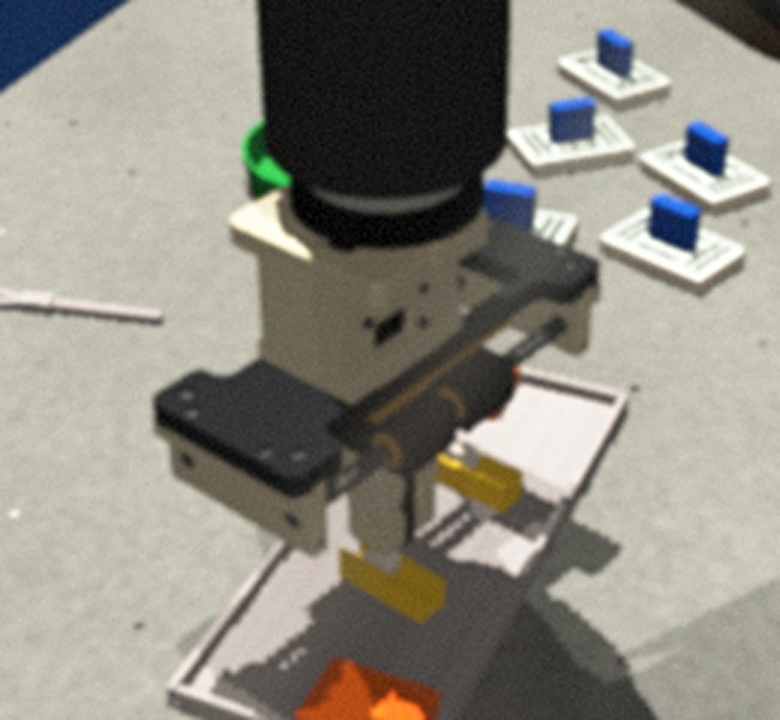

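```bash
python3 -m crank '[[-0.05,0,0,0,0,0,0],[-0.10,0,0,0,0,0,0],[-0.15,0,0,0,0,0,0],[-0.15,0,0,0,0,0,0],[-0.15,0,0,0,0,0,0]]'; python3 - <<'E'
from h import *
plan(.486,.2345,.007,72)
p=get_state()["eef_pos"]
for n in("side","top"):
    f=grab_frame(n); print(proj(f,[p]), proj(f,[[p[0],p[1],p[2]+.019]])); crop(f,*((200,100,260,240,3) if n=="side" else (100,150,260,200,3)),n+"b.png")
E
```

```text
t: 5.32
eef_pos: [0.4857, 0.2346, 0.1564]
ee_rot: [-1.873, 1.57, 2.525]
force: [-0.5, -0.5, -1.2]
width: 0.0005
t 5.33 tcp [0.4857 0.2346 0.1564] jaw -108.0 q6 0.44 w 0.0005 F [-0.5 -0.5 -1.2]
shift [0.1494 0.0004 0.    ] rot [-0.0002 -0.0001  0.0004] jaw -108 q6? 0.44
shift [0.1494 0.0004 0.    ] rot [3.1414e+00 7.0000e-04 2.0000e-04] jaw -288 q6? -2.7
[[328.25296309 262.10621665]] [[328.01804317 248.58580358]]
[[201.66962411 287.62114208]] [[198.78561018 287.30002276]]
```

View pics/sideb.png

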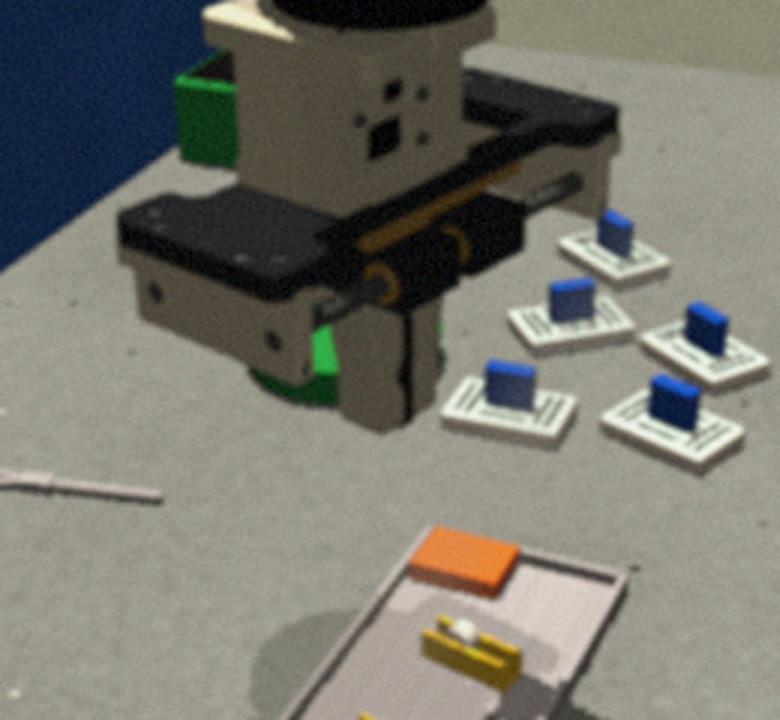

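View pics/topb.png

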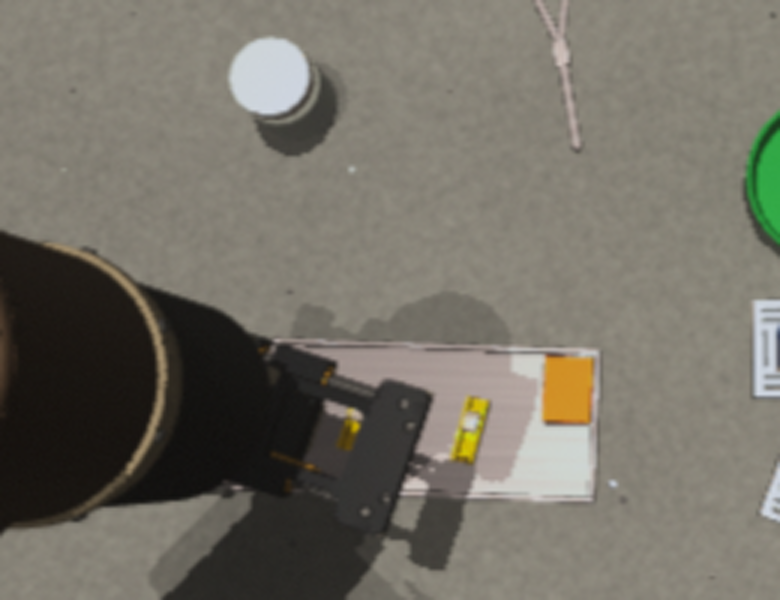

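```bash
python3 - <<'E'
from h import *
for n in("side","top"):
    E=np.array(grab_frame(n)["extrinsics"]); print(n,-E[:3,:3].T@E[:3,3])
plan(.60,-.0,.08,90)
E
```

```text
side [0.26385085 0.75354573 0.52119649]
top [0.46072078 0.00277683 0.98265375]
t 5.53 tcp [0.4855 0.2343 0.1554] jaw -108.0 q6 0.44 w 0.0005 F [-0.1 -0.2 -0. ]
shift [0.0756 0.1814 0.1873] rot [-0.3142  0.0019  0.0015] jaw -90 q6? 1.21
shift [0.0756 0.1814 0.1873] rot [ 2.8274e+00  2.2000e-03 -2.8000e-03] jaw -270 q6? -1.93
```

```bash
python3 -m crank '[[0.01,0.1814,0.17,-0.314,0,0,0.5],[0.01,0.1814,0.17,-0.314,0,0,0.5],[0.01,0.1814,0.17,-0.314,0,0,0.5],[0.01,0.1814,0.17,-0.314,0,0,0.5],[0.01,0.1814,0.17,-0.314,0,0,0.5],[0.075,0.1814,0.17,-0.314,0,0,0.5],[0.075,0.1814,0.17,-0.314,0,0,0.5],[0.075,0.1814,0.17,-0.314,0,0,0.5]]'; python3 - <<'E'
from h import *
plan(.6,0.,.02,90)
s=get_state();p=np.array(s["eef_pos"]);R0=R.from_euler("xyz",s["ee_rot"]).as_matrix()
for n in("side","top"):
    f=grab_frame(n); print(proj(f,[p,p+R0[:,2]*.022,p-R0[:,2]*.022]).round(1)); crop(f,*((180,100,260,240,3) if n=="side" else (200,100,260,200,3)),n+"c.png")
E
```

```text
t: 6.52
eef_pos: [0.6065, 0.0175, 0.0826]
ee_rot: [-0.168, 1.57, -1.738]
force: [-0.1, -1.0, -0.4]
width: 0.0441
t 6.53 tcp [0.6065 0.0175 0.0826] jaw -89.9 q6 1.22 w 0.0441 F [-0.1 -1.  -0.4]
shift [ 0.0627 -0.0065  0.0174] rot [0.0013 0.0009 0.0001] jaw -90 q6? 1.25
shift [ 0.0627 -0.0065  0.0174] rot [-3.1403e+00 -2.0000e-04  1.3000e-03] jaw 90 q6? 4.39
[[311.8 218.5]
 [317.2 212.6]
 [306.3 224.6]]
[[318.3 230.3]
 [328.9 230.3]
 [307.6 230.3]]
```

View pics/sidec.png

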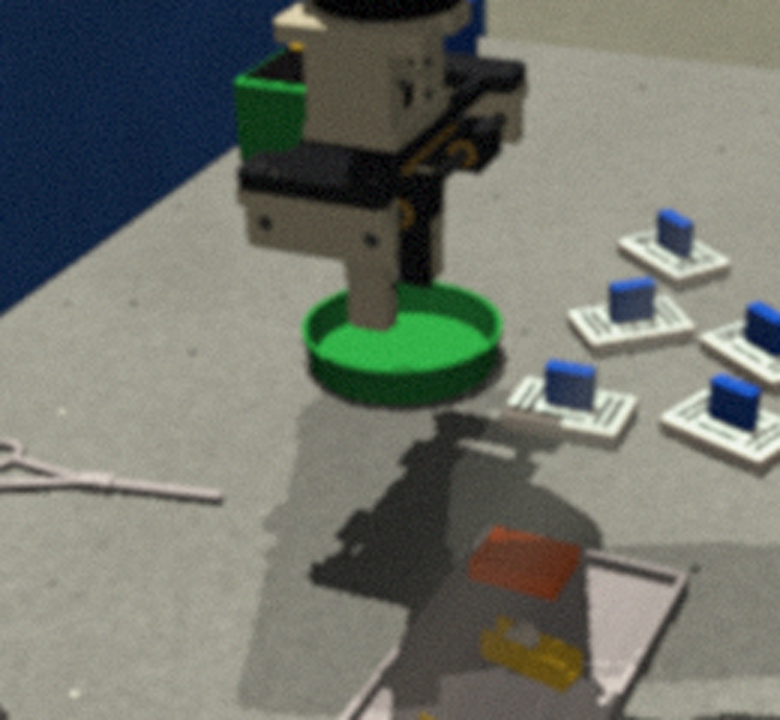

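View pics/topc.png

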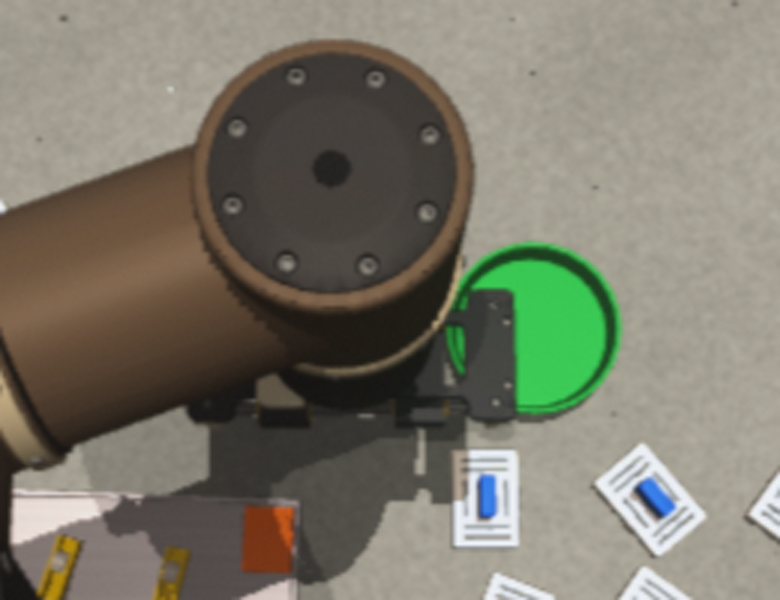

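```bash
python3 -m crank '[[0.05,0,0,0,0,0,0.4],[0.075,0,0,0,0,0,0.4],[0.075,0,0,0,0,0,0.4],[0.075,0,0,0,0,0,0.4]]'; python3 - <<'E'
from h import *
s=get_state();p=np.array(s["eef_pos"]);R0=R.from_euler("xyz",s["ee_rot"]).as_matrix()
for n in("side",):
    f=grab_frame(n); print(p,proj(f,[p,p+R0[:,2]*.022,p-R0[:,2]*.022]).round(1)); crop(f,*((260,170,100,90,7) if n=="side" else (200,100,260,200,3)),n+"d.png")
E
```

```text
t: 7.12
eef_pos: [0.6077, 0.0176, 0.0089]
ee_rot: [1.759, 1.568, 0.189]
force: [0.5, -0.6, 0.3]
width: 0.0349
[0.60769515 0.01764853 0.00894181] [[312.4 256.3]
 [317.5 250. ]
 [307.1 262.8]]
```

View pics/sided.png

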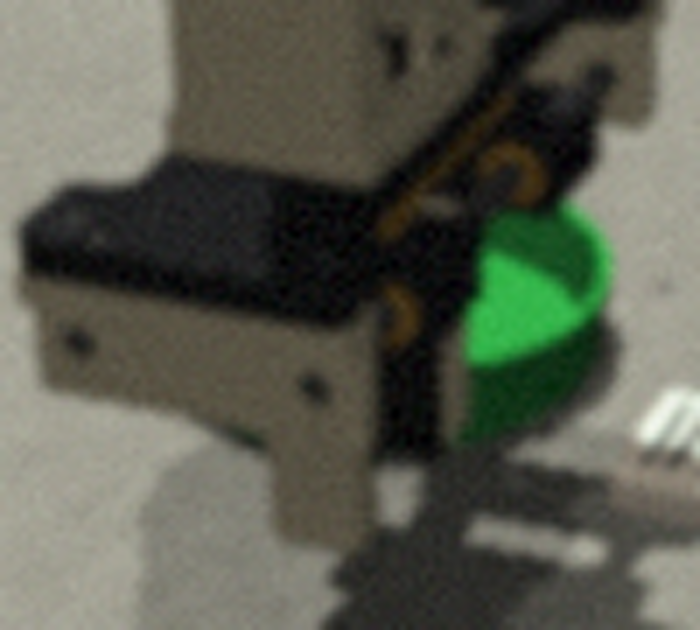

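```bash
python3 -m crank '[[0.003,0,0,0,0,0,0.4],[0.006,0,0,0,0,0,0.4],[0.009,0,0,0,0,0,0.4],[0.012,0,0,0,0,0,0.4],[0.014,0,0,0,0,0,0.4],[0.016,0,0,0,0,0,0.4],[0.016,0,0,0,0,0,0.4]]'
```

```text
t: 8.05
eef_pos: [0.6059, 0.017, -0.0095]
ee_rot: [-1.268, 1.57, -2.839]
force: [0.2, -0.5, -0.0]
width: 0.0351
```

```bash
python3 -m crank '[[0.002,0,0,0,0,0,0.4],[0.004,0,0,0,0,0,0.4],[0.005,0,0,0,0,0,0.4],[0.006,0,0,0,0,0,0.4],[0.006,0,0,0,0,0,0.4]]'; python3 -m crank '[[0.001,0,0,0,0,0,0.4],[0.002,0,0,0,0,0,0.4],[0.003,0,0,0,0,0,0.4],[0.003,0,0,0,0,0,0.4]]'
```

```text
t: 8.68
eef_pos: [0.606, 0.017, -0.0153]
ee_rot: [-1.176, 1.571, -2.747]
force: [0.4, 0.3, -0.8]
width: 0.0349
t: 9.18
eef_pos: [0.606, 0.017, -0.0184]
ee_rot: [-1.222, 1.571, -2.793]
force: [-0.3, -0.2, 0.3]
width: 0.0352
```

```bash
python3 -m crank '[[0.001,0,0,0,0,0,0.4],[0.002,0,0,0,0,0,0.4],[0.003,0,0,0,0,0,0.4],[0.003,0,0,0,0,0,0.4]]'; python3 - <<'E'
from h import *
s=get_state();p=np.array(s["eef_pos"]);R0=R.from_euler("xyz",s["ee_rot"]).as_matrix()
for n in("side",):
    f=grab_frame(n); print(p,proj(f,[p,p+R0[:,2]*.022,p-R0[:,2]*.022]).round(1)); crop(f,*((260,170,100,90,7) if n=="side" else (200,100,260,200,3)),n+"e.png")
E
```

```text
t: 9.68
eef_pos: [0.606, 0.017, -0.0213]
ee_rot: [-1.234, 1.571, -2.805]
force: [-0.0, 0.1, -0.4]
width: 0.0348
[ 0.60601031  0.01700273 -0.02133718] [[314.  271. ]
 [319.  264.5]
 [308.7 277.7]]
```

View pics/sidee.png

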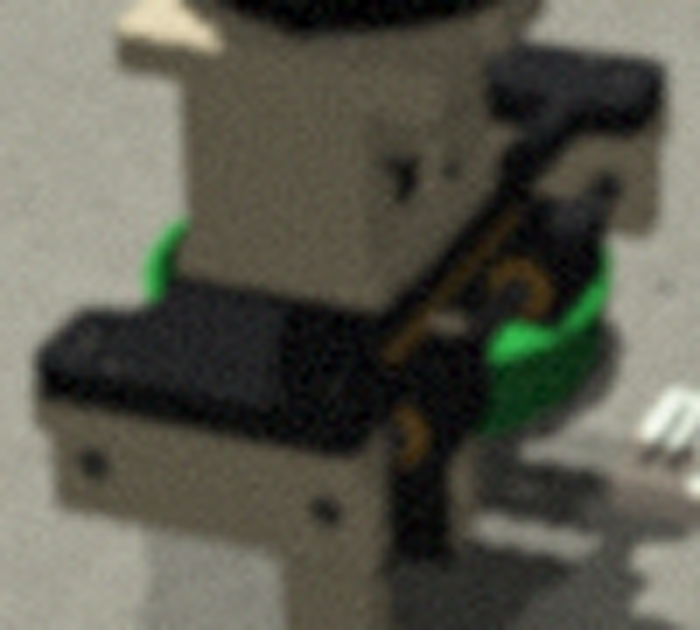

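```bash
python3 -m crank '[[0.001,0,0,0,0,0,0.4],[0.002,0,0,0,0,0,0.4],[0.003,0,0,0,0,0,0.4],[0.003,0,0,0,0,0,0.4]]';python3 -m crank '[[0.001,0,0,0,0,0,0.4],[0.002,0,0,0,0,0,0.4],[0.002,0,0,0,0,0,0.4]]'
```

```text
t: 10.22
eef_pos: [0.606, 0.017, -0.0244]
ee_rot: [-1.228, 1.571, -2.799]
force: [0.9, 0.3, 0.4]
width: 0.0348
t: 10.6
eef_pos: [0.606, 0.017, -0.0264]
ee_rot: [-1.211, 1.571, -2.782]
force: [-0.3, 0.3, 0.8]
width: 0.0349
```

```bash
python3 -m crank '[[0.001,0,0,0,0,0,0.4],[0.001,0,0,0,0,0,0.4],[0.001,0,0,0,0,0,0.4]]'; python3 - <<'E'
from h import *
f=grab_frame("side"); crop(f,260,200,100,90,7,"sidef.png")
E
```

```text
t: 10.98
eef_pos: [0.6061, 0.017, -0.0272]
ee_rot: [-0.371, 1.571, -1.942]
force: [0.4, -0.5, -0.2]
width: 0.035
```

View pics/sidef.png

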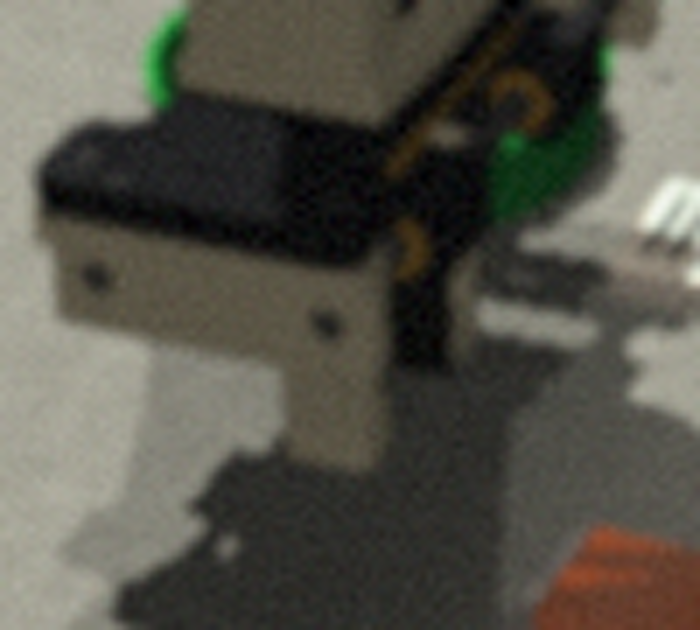

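```bash
python3 -m crank '[[0.001,0,0,0,0,0,0.4],[0.001,0,0,0,0,0,0.4]]'; python3 - <<'E'
from h import *
f=grab_frame("side"); y=.017+.0175
for z in (0,.005,-.028): print(proj(f,[[.5965,y,z],[.6155,y,z],[.5965,y+.02,z],[.6155,y+.02,z]]).round(1).tolist())
E
python3 -m crank '[[0.001,0,0,0,0,0,0.4],[0.001,0,0,0,0,0,0.4]]';python3 -m crank '[[0.001,0,0,0,0,0,0.4],[0.001,0,0,0,0,0,0.4]]'
```

```text
t: 11.28
eef_pos: [0.606, 0.017, -0.0284]
ee_rot: [-1.272, 1.571, -2.843]
force: [0.0, -0.4, -0.8]
width: 0.0349
[[314.6, 267.0], [304.4, 264.7], [309.7, 273.2], [299.4, 270.8]]
[[314.5, 264.5], [304.3, 262.3], [309.6, 270.6], [299.2, 268.3]]
[[315.0, 280.6], [304.9, 278.3], [310.2, 286.9], [300.0, 284.5]]
t: 11.58
eef_pos: [0.606, 0.017, -0.0293]
ee_rot: [-1.254, 1.571, -2.825]
force: [0.4, 0.1, -0.2]
width: 0.035
t: 11.82
eef_pos: [0.6061, 0.017, -0.0296]
ee_rot: [1.198, 1.571, -0.373]
force: [-2.0, 0.4, 5.4]
width: 0.035
```

```bash
sed -i 's/np.array(\[x,y,z\])-p/np.array([x,y,z-.0292])-p/; s/tcp %s jaw/tcp(reported) %s jaw/' h.py; python3 -m crank '[[-0.05,0,0,0,0,0,0.45],[-0.1,0,0,0,0,0,0.45],[-0.1,0,0,0,0,0,0.45]]';python3 - <<'E'
from h import *
plan(.486,.2345,.07,72)
E
```

```text
t: 12.2
eef_pos: [0.6092, 0.0178, 0.0744]
ee_rot: [1.81, 1.563, 0.239]
force: [-0.3, -0.0, -0.3]
width: 0.0397
t 12.20 tcp(reported) [0.6092 0.0178 0.0744] jaw -90.0 q6 1.22 w 0.0397 F [-0.3 -0.  -0.3]
shift [ 0.033  -0.1233 -0.2167] rot [ 0.3148 -0.0032 -0.0077] jaw -108 q6? 0.49
shift [ 0.033  -0.1233 -0.2167] rot [-2.8268  0.0109 -0.0046] jaw 72 q6? 3.63
```

```bash
python3 -m crank '[[0.03,-0.1215,-0.217,0.315,0,0,0.45],[0.03,-0.1215,-0.217,0.315,0,0,0.45],[0.03,-0.1215,-0.217,0.315,0,0,0.45],[0.03,-0.1215,-0.217,0.315,0,0,0.45],[0.03,-0.1215,-0.217,0.315,0,0,0.45],[0.03,-0.1215,-0.217,0.315,0,0,0.45]]';python3 - <<'E'
from h import *
plan(.486,.2345,.009,72)
f=grab_frame("side"); crop(f,220,180,200,180,4,"g1.png")
E
```

```text
t: 12.95
eef_pos: [0.4842, 0.2343, 0.0394]
ee_rot: [-0.49, 1.57, -2.374]
force: [-0.3, -0.7, 0.0]
width: 0.0396
t 12.95 tcp(reported) [0.4842 0.2343 0.0394] jaw -108.0 q6 0.44 w 0.0396 F [-0.3 -0.7  0. ]
shift [ 0.0596  0.0017 -0.0008] rot [0.0006 0.0007 0.0003] jaw -108 q6? 0.44
shift [ 0.0596  0.0017 -0.0008] rot [-3.141e+00 -5.000e-04  1.000e-03] jaw 72 q6? 3.58
```

View pics/g1.png

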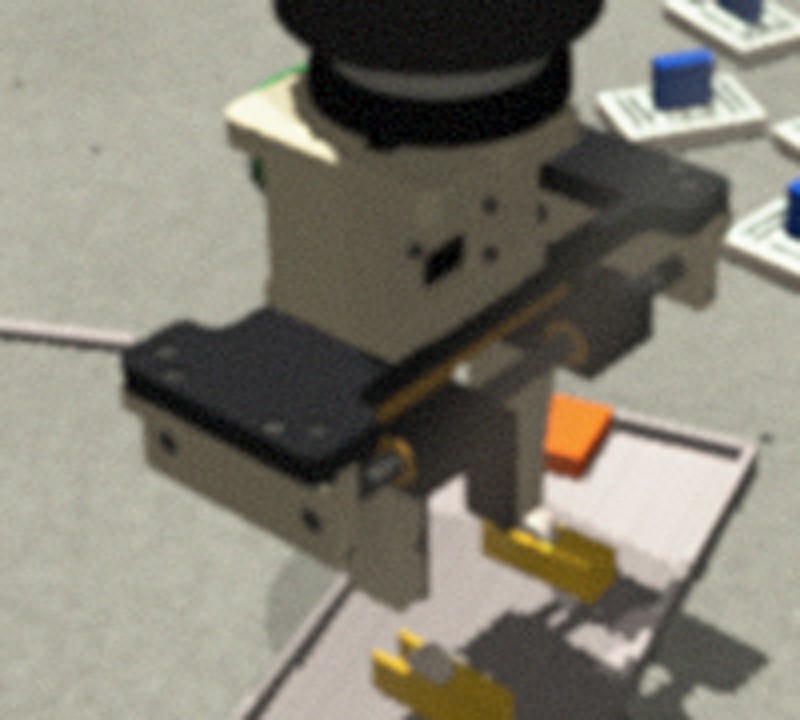

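```bash
python3 -m crank '[[0.03,0.0017,-0.0008,0,0,0,0.45],[0.055,0.0017,-0.0008,0,0,0,0.45],[0.0596,0.0017,-0.0008,0,0,0,0.45],[0.0596,0.0017,-0.0008,0,0,0,0.45],[0.0596,0.0017,-0.0008,0,0,0,0.45]]' 15;python3 -m crank '[[0,0,0,0,0,0,0],[0,0,0,0,0,0,0],[0,0,0,0,0,0,0],[0,0,0,0,0,0,0],[0,0,0,0,0,0,0]]' 15
```

```text
t: 13.62
eef_pos: [0.4873, 0.2344, -0.0188]
ee_rot: [2.595, 1.569, 0.708]
force: [-0.3, 0.7, 0.7]
width: 0.0396
t: 14.25
eef_pos: [0.4865, 0.2345, -0.0196]
ee_rot: [2.577, 1.57, 0.692]
force: [-0.8, 0.1, 5.6]
width: 0.0156
```

```bash
python3 -m crank '[[-0.03,0,0,0,0,0,0],[-0.08,0,0,0,0,0,0],[-0.08,0,0,0,0,0,0],[-0.08,0,0,0,0,0,0]]' ;python3 - <<'E'
from h import *
plan(.680,-.133,.085,-143)
f=grab_frame("side"); crop(f,220,180,200,180,4,"g2.png")
E
```

```text
t: 14.75
eef_pos: [0.4861, 0.2341, 0.0599]
ee_rot: [-2.073, 1.57, 2.324]
force: [-0.1, -0.3, -0.8]
width: 0.0159
t 14.75 tcp(reported) [0.4861 0.2341 0.0599] jaw -108.1 q6 0.44 w 0.0159 F [-0.1 -0.3 -0.8]
shift [0.004  0.2982 0.2889] rot [ 6.096e-01 -1.000e-04  4.000e-04] jaw -143 q6? 0.48
shift [0.004  0.2982 0.2889] rot [-2.532e+00 -5.000e-04 -1.000e-04] jaw 37 q6? 3.62
```

View pics/g2.png

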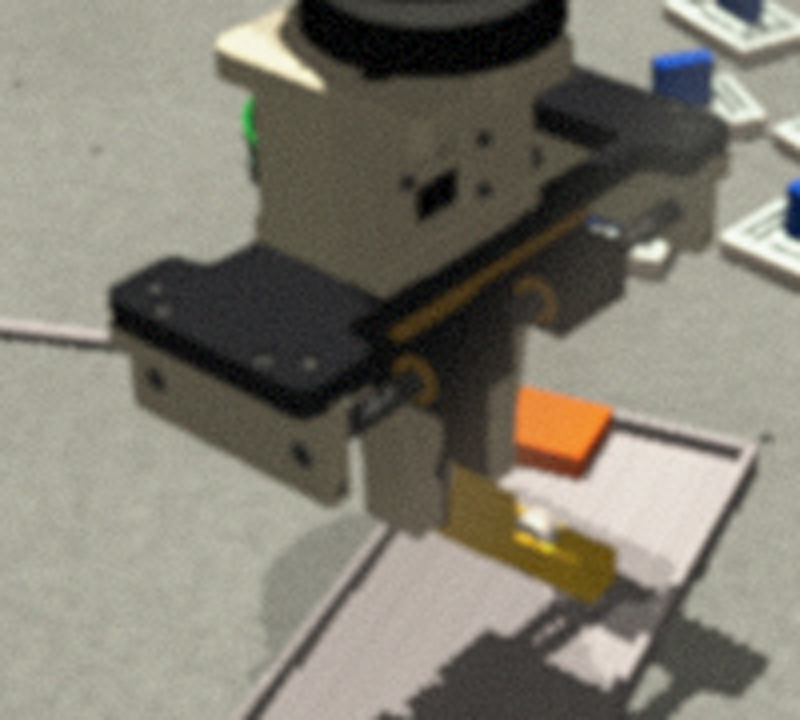

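```bash
python3 -m crank '[[0.004,0.2982,0.2889,0.6096,0,0,0],[0.004,0.2982,0.2889,0.6096,0,0,0],[0.004,0.2982,0.2889,0.6096,0,0,0],[0.004,0.2982,0.2889,0.6096,0,0,0],[0.004,0.2982,0.2889,0.6096,0,0,0],[0.004,0.2982,0.2889,0.6096,0,0,0],[0.004,0.2982,0.2889,0.6096,0,0,0],[0.004,0.2982,0.2889,0.6096,0,0,0],[0.004,0.2982,0.2889,0.6096,0,0,0]]' ;python3 - <<'E'
from h import *
plan(.680,-.133,.013,-143)
f=grab_frame("top"); crop(f,320,150,130,110,6,"g3.png")
E
```

```text
t: 15.92
eef_pos: [0.6793, -0.1329, 0.0543]
ee_rot: [-0.664, 1.568, 3.123]
force: [-0.5, -0.5, -0.2]
width: 0.0157
t 15.93 tcp(reported) [ 0.6793 -0.1329  0.0543] jaw -143.0 q6 0.56 w 0.0157 F [-0.5 -0.5 -0.2]
shift [ 0.0705  0.0007 -0.0007] rot [-0.0005  0.0023  0.0018] jaw -143 q6? 0.56
shift [ 0.0705  0.0007 -0.0007] rot [ 3.1411e+00  2.9000e-03 -3.7000e-03] jaw -323 q6? -2.58
```

View pics/g3.png

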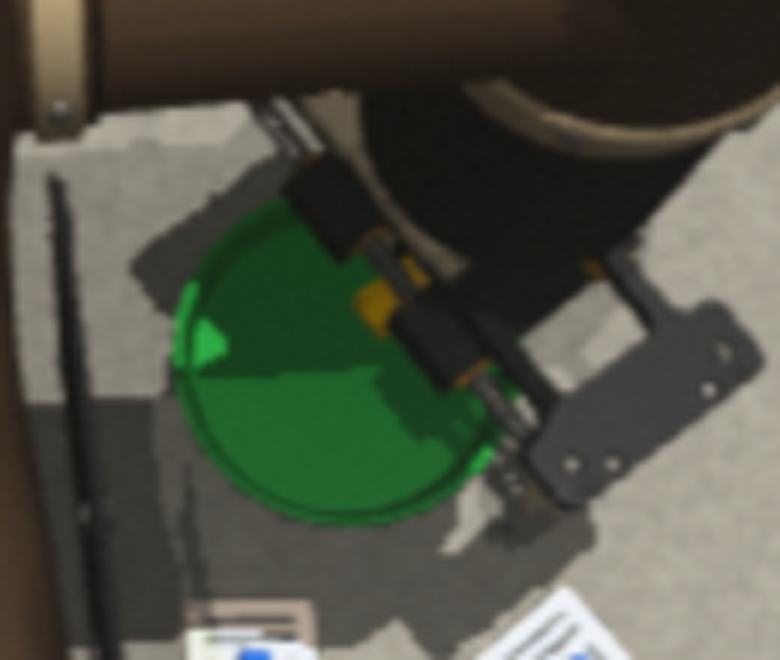

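```bash
python3 -m crank '[[0.04,0,0,0,0,0,0],[0.068,0,0,0,0,0,0],[0.068,0,0,0,0,0,0],[0.068,0,0,0,0,0,0.33],[0.068,0,0,0,0,0,0.33],[0.068,0,0,0,0,0,0.33],[0.068,0,0,0,0,0,0.33]]' ;python3 -m crank '[[-0.03,0,0,0,0,0,0.33],[-0.07,0,0,0,0,0,0.33],[-0.07,0,0,0,0,0,0.33]]';python3 - <<'E'
from h import *
f=grab_frame("side"); crop(f,230,150,170,110,4,"g4.png")
plan(.478,.153,.06,76)
E
```

```text
t: 16.85
eef_pos: [0.6808, -0.1328, -0.0111]
ee_rot: [2.575, 1.57, 0.08]
force: [0.5, 0.2, 0.3]
width: 0.0291
t: 17.23
eef_pos: [0.6832, -0.133, 0.0624]
ee_rot: [2.452, 1.564, -0.043]
force: [0.3, -0.4, 0.3]
width: 0.0291
t 17.27 tcp(reported) [ 0.6817 -0.1329  0.0603] jaw -143.0 q6 0.56 w 0.0287 F [-0.6 -0.2 -1.4]
shift [ 0.0288 -0.3509 -0.0094] rot [-0.6804 -0.0023 -0.0031] jaw -104 q6? 0.74
shift [ 0.0288 -0.3509 -0.0094] rot [ 2.4612 -0.004   0.0029] jaw -284 q6? -2.4
```

View pics/g4.png

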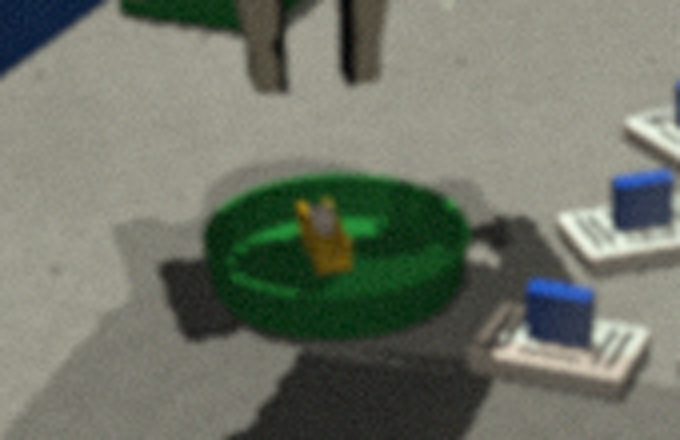

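```bash
python3 -m crank '[[0,-0.351,-0.009,-0.6804,0,0,0.45],[0,-0.351,-0.009,-0.6804,0,0,0.45],[0,-0.351,-0.009,-0.6804,0,0,0.45],[0,-0.351,-0.009,-0.6804,0,0,0.45],[0,-0.351,-0.009,-0.6804,0,0,0.45],[0,-0.351,-0.009,-0.6804,0,0,0.45],[0.02,-0.351,-0.009,-0.6804,0,0,0.45],[0.02,-0.351,-0.009,-0.6804,0,0,0.45]]';python3 - <<'E'
from h import *
plan(.478,.153,.008,76)
f=grab_frame("side"); crop(f,220,180,200,180,4,"g5.png")
E
```

```text
t: 18.27
eef_pos: [0.4747, 0.1523, 0.0367]
ee_rot: [-0.723, 1.567, -2.537]
force: [-0.7, 0.6, 0.2]
width: 0.0397
t 18.27 tcp(reported) [0.4747 0.1523 0.0367] jaw -104.0 q6 0.62 w 0.0397 F [-0.7  0.6  0.2]
shift [ 0.0579  0.0032 -0.0016] rot [0.0008 0.0027 0.0023] jaw -104 q6? 0.62
shift [ 0.0579  0.0032 -0.0016] rot [-3.1408 -0.0037  0.0042] jaw 76 q6? 3.76
```

View pics/g5.png

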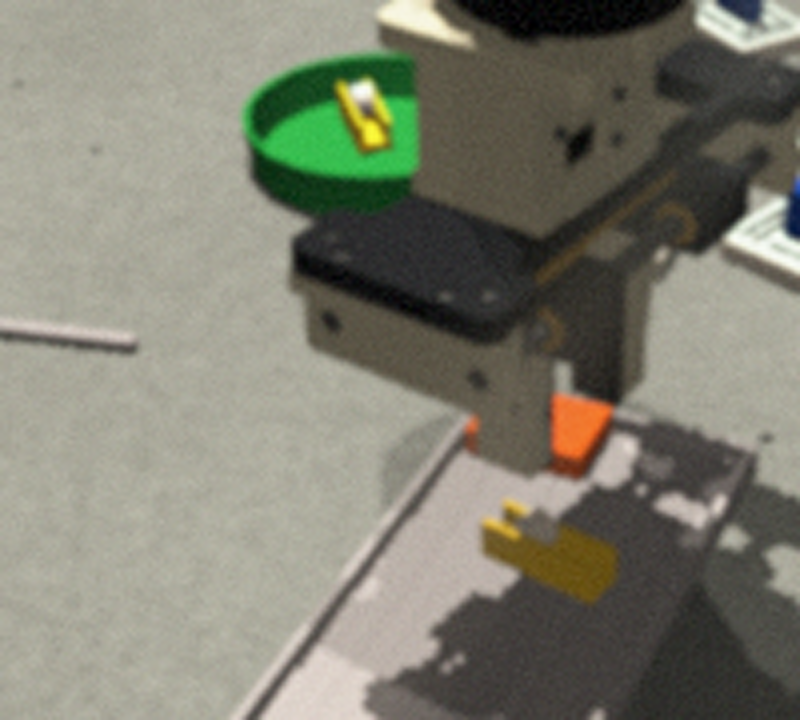

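```bash
python3 -m crank '[[0.03,0.002,-0.001,0,0,0,0.45],[0.052,0.002,-0.001,0,0,0,0.45],[0.057,0.002,-0.001,0,0,0,0.45],[0.057,0.002,-0.001,0,0,0,0.45],[0.057,0.002,-0.001,0,0,0,0.45]]' 15;python3 -m crank '[[0,0,0,0,0,0,0],[0,0,0,0,0,0,0],[0,0,0,0,0,0,0],[0,0,0,0,0,0,0],[0,0,0,0,0,0,0]]' 15;python3 -m crank '[[-0.03,0,0,0,0,0,0],[-0.08,0,0,0,0,0,0],[-0.08,0,0,0,0,0,0],[-0.08,0,0,0,0,0,0]]' ;python3 - <<'E'
from h import *
plan(.648,-.092,.09,-143)
E
```

```text
t: 18.95
eef_pos: [0.4792, 0.1536, -0.0179]
ee_rot: [2.419, 1.569, 0.604]
force: [0.1, 0.6, 0.1]
width: 0.0392
t: 19.58
eef_pos: [0.4786, 0.1535, -0.0186]
ee_rot: [2.296, 1.571, 0.481]
force: [-0.7, -0.2, 5.4]
width: 0.0159
t: 20.08
eef_pos: [0.4782, 0.1533, 0.0609]
ee_rot: [-2.749, 1.57, 1.718]
force: [-1.1, 0.0, -0.2]
width: 0.0158
t 20.07 tcp(reported) [0.4782 0.1533 0.0609] jaw -104.0 q6 0.62 w 0.0158 F [-1.1  0.  -0.2]
shift [0.     0.2242 0.1969] rot [ 6.804e-01 -3.000e-04  3.000e-04] jaw -143 q6? 0.4
shift [0.     0.2242 0.1969] rot [-2.4612e+00 -4.0000e-04 -4.0000e-04] jaw 37 q6? 3.54
```

```bash
python3 - <<'E'
from h import *
f=grab_frame("top"); crop(f,320,150,130,110,6,"g6.png")
for c,a,p in blobs(f,"yellow",15): print(c,a,unp(f,[c],.019))
f=grab_frame("side"); crop(f,200,150,200,180,4,"g6s.png")
E
```

```text
[564.75298805 107.30677291] 502 [[ 0.90197588 -0.54523027]]
[383.52830189 204.49056604] 106 [[ 0.67508311 -0.12701319]]
```

View pics/g6.png

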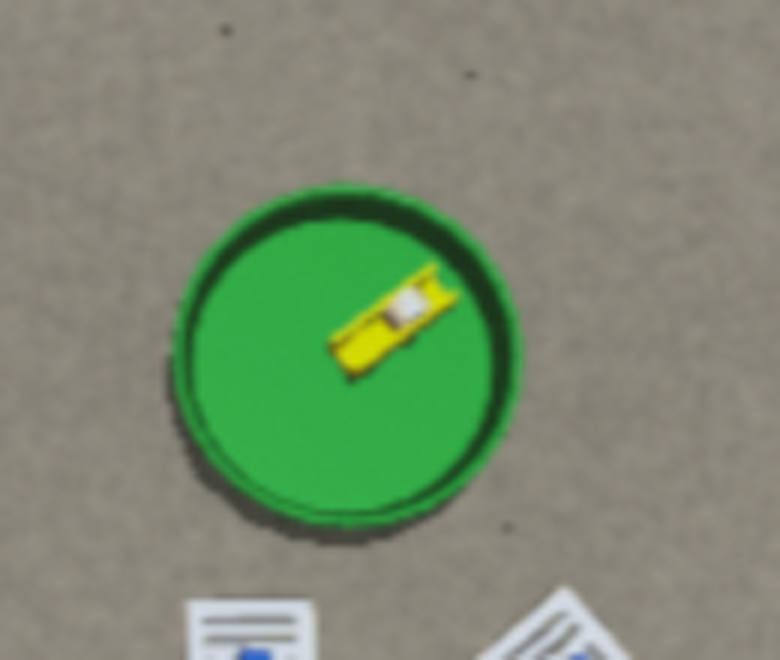

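View pics/g6s.png

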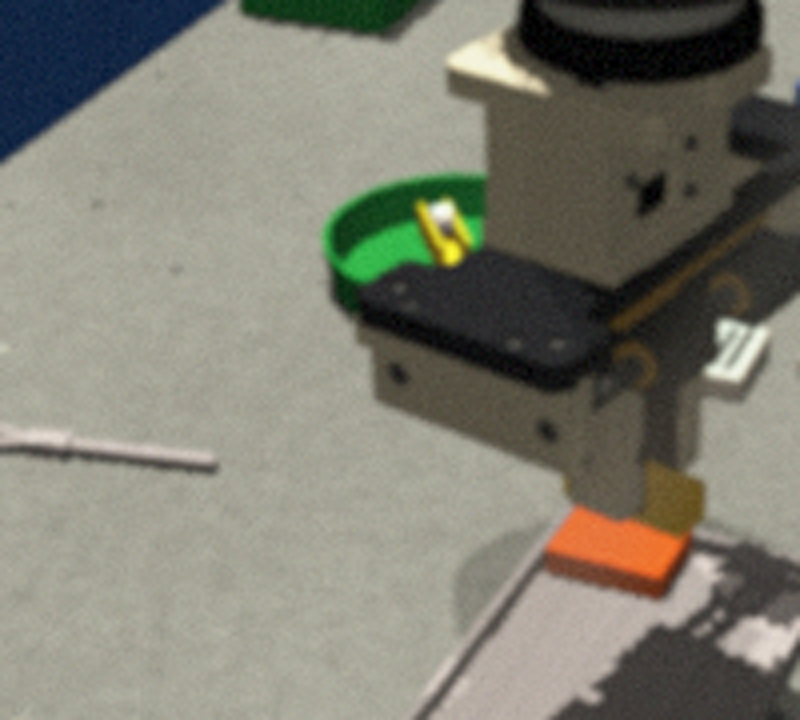

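```bash
python3 -m crank '[[0,0.2242,0.1969,0.6804,0,0,0],[0,0.2242,0.1969,0.6804,0,0,0],[0,0.2242,0.1969,0.6804,0,0,0],[0,0.2242,0.1969,0.6804,0,0,0],[0,0.2242,0.1969,0.6804,0,0,0],[0,0.2242,0.1969,0.6804,0,0,0],[0,0.2242,0.1969,0.6804,0,0,0],[0,0.2242,0.1969,0.6804,0,0,0]]';python3 - <<'E'
from h import *
plan(.647,-.091,.013,-143)
E
```

```text
t: 21.18
eef_pos: [0.6477, -0.0911, 0.0607]
ee_rot: [-0.619, 1.57, -3.113]
force: [0.0, -0.3, -0.3]
width: 0.0156
t 21.18 tcp(reported) [ 0.6477 -0.0911  0.0607] jaw -142.9 q6 0.49 w 0.0156 F [ 0.  -0.3 -0.3]
shift [ 0.0769 -0.0004  0.0005] rot [0.0014 0.0008 0.0006] jaw -143 q6? 0.49
shift [ 0.0769 -0.0004  0.0005] rot [-3.1402e+00 -9.0000e-04  1.3000e-03] jaw 37 q6? 3.63
```

```bash
python3 -m crank '[[0.04,0,0,0,0,0,0],[0.075,0,0,0,0,0,0],[0.075,0,0,0,0,0,0],[0.075,0,0,0,0,0,0.33],[0.075,0,0,0,0,0,0.33],[0.075,0,0,0,0,0,0.33],[0.075,0,0,0,0,0,0.33]]' ;python3 -m crank '[[-0.03,0,0,0,0,0,0.33],[-0.07,0,0,0,0,0,0.33],[-0.07,0,0,0,0,0,0.33],[-0.07,0,0,0,0,0,0.33]]';python3 - <<'E'
from h import *
f=grab_frame("side"); crop(f,230,150,240,140,3,"g7.png")
f=grab_frame("top")
for t in tiles(f): print(t)
for c,a,p in blobs(f,"blue"): print(c,a,unp(f,[c],.038))
plan(.4436,-.0918,.08,68.5)
E
```

```text
t: 22.05
eef_pos: [0.6487, -0.0919, -0.0132]
ee_rot: [2.652, 1.57, 0.156]
force: [0.3, 0.1, 0.8]
width: 0.0285
t: 22.55
eef_pos: [0.6481, -0.0919, 0.0562]
ee_rot: [-2.71, 1.57, 1.077]
force: [-0.4, -0.1, 0.5]
width: 0.0288
[315.77444936  31.75423855] 40226 [[1.08164047 0.02518378]]
[608.73716012 109.52567976] 662 [[ 0.88755106 -0.63157131]]
[362.02941176 265.25      ] 68 [[ 0.5376929  -0.07593844]]
[418.14444444 265.46666667] 90 [[ 0.53738287 -0.19592515]]
[469.90425532 264.08510638] 94 [[ 0.54048405 -0.30629856]]
[369.46835443 309.81012658] 79 [[ 0.44334347 -0.09054594]]
[415.34090909 307.81818182] 88 [[ 0.447781   -0.18734958]]
[607.77777778 435.27777778] 36 [[ 0.19506255 -0.56665065]]
[633.99090909 446.41818182] 110 [[ 0.174211   -0.61681928]]
t 22.65 tcp(reported) [ 0.6476 -0.092   0.0552] jaw -143.0 q6 0.49 w 0.0289 F [-0.7 -0.9  0.3]
shift [ 0.0047 -0.1229  0.1628] rot [-0.5497  0.001   0.0013] jaw -111.5 q6? 1.1
shift [ 0.0047 -0.1229  0.1628] rot [ 2.5919e+00  1.7000e-03 -1.3000e-03] jaw -291.5 q6? -2.04
```

View pics/g7.png

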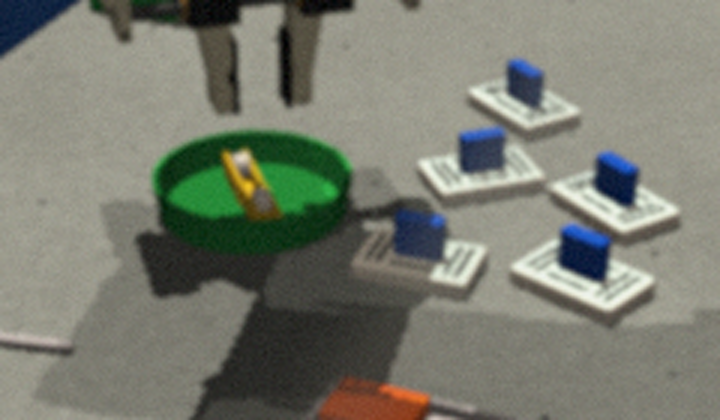

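```bash
python3 -m crank '[[0.004,-0.1225,0.1626,-0.545,0,0,0.35],[0.004,-0.1225,0.1626,-0.545,0,0,0.35],[0.004,-0.1225,0.1626,-0.545,0,0,0.35],[0.004,-0.1225,0.1626,-0.545,0,0,0.35],[0.004,-0.1225,0.1626,-0.545,0,0,0.35],[0.004,-0.1225,0.1626,-0.545,0,0,0.35],[0.004,-0.1225,0.1626,-0.545,0,0,0.35]]' 30;python3 - <<'E'
from h import *
plan(.4435,-.0913,.016,-111.1)
f=grab_frame("side"); crop(f,330,140,180,150,4,"g8.png")
E
```

```text
t: 23.52
eef_pos: [0.4459, -0.0919, 0.0519]
ee_rot: [-0.615, 1.571, -2.566]
force: [-1.1, 0.5, -0.4]
width: 0.0309
t 23.52 tcp(reported) [ 0.4459 -0.0919  0.0519] jaw -111.8 q6 0.96 w 0.0309 F [-1.1  0.5 -0.4]
shift [ 0.0651 -0.0024  0.0003] rot [-0.0119  0.0002  0.0002] jaw -111.1 q6? 0.97
shift [ 0.0651 -0.0024  0.0003] rot [ 3.1297e+00  3.0000e-04 -4.0000e-04] jaw -291.1 q6? -2.17
```

View pics/g8.png

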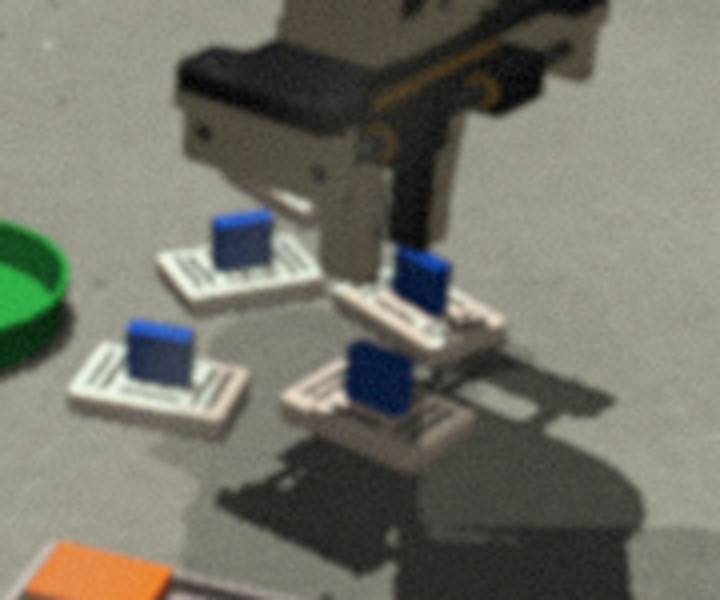

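```bash
python3 -m crank '[[0.03,-0.0024,0.0003,-0.012,0,0,0.35],[0.058,-0.0024,0.0003,-0.012,0,0,0.35],[0.063,-0.0024,0.0003,-0.012,0,0,0.35],[0.063,-0.0024,0.0003,-0.012,0,0,0.35],[0.063,-0.0024,0.0003,-0.012,0,0,0.35]]';python3 -m crank '[[0,0,0,0,0,0,0],[0,0,0,0,0,0,0],[0,0,0,0,0,0,0],[0,0,0,0,0,0,0],[0,0,0,0,0,0,0]]' 30;python3 -m crank '[[-0.03,0,0,0,0,0,0],[-0.08,0,0,0,0,0,0],[-0.08,0,0,0,0,0,0],[-0.08,0,0,0,0,0,0]]' ;python3 - <<'E'
from h import *
plan(.5146,.2891,.10,-181.85)
f=grab_frame("side"); crop(f,330,140,180,150,4,"g9.png")
E
```

```text
t: 24.2
eef_pos: [0.4434, -0.0913, -0.01]
ee_rot: [2.067, 1.569, 0.129]
force: [0.1, 0.1, 0.5]
width: 0.0306
t: 24.82
eef_pos: [0.4428, -0.0914, -0.0104]
ee_rot: [1.956, 1.57, 0.018]
force: [-1.2, 1.8, 5.9]
width: 0.0119
t: 25.32
eef_pos: [0.4421, -0.0913, 0.0691]
ee_rot: [3.004, 1.57, 1.065]
force: [-0.5, 0.3, -2.2]
width: 0.0117
t 25.32 tcp(reported) [ 0.4421 -0.0913  0.0691] jaw -111.1 q6 0.97 w 0.0117 F [-0.5  0.3 -2.2]
shift [-0.0016 -0.0693 -0.381 ] rot [ 1.2351e+00 -5.0000e-04  2.0000e-04] jaw -181.85 q6? -0.98
shift [-0.0016 -0.0693 -0.381 ] rot [-1.9065e+00 -3.0000e-04 -5.0000e-04] jaw -1.8499999999999943 q6? 2.16
```

View pics/g9.png

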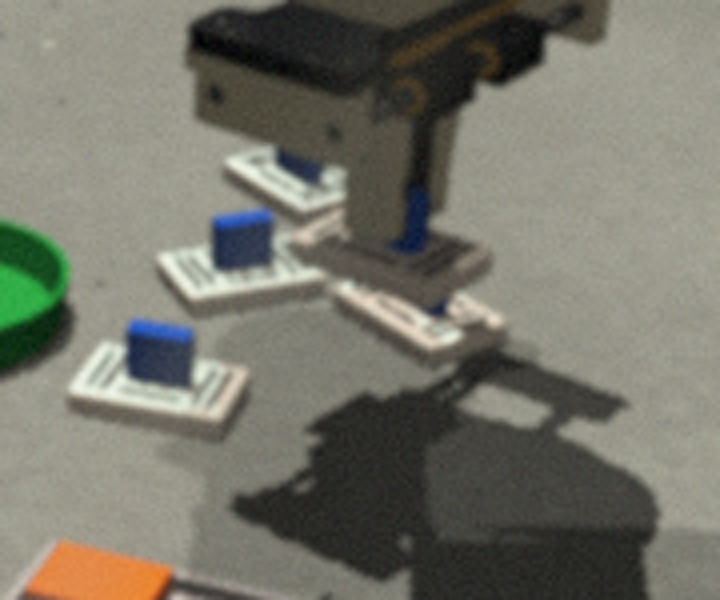

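```bash
python3 -m crank '[[0,-0.0693,-0.381,1.2351,0,0,0],[0,-0.0693,-0.381,1.2351,0,0,0],[0,-0.0693,-0.381,1.2351,0,0,0],[0,-0.0693,-0.381,1.2351,0,0,0],[0,-0.0693,-0.381,1.2351,0,0,0],[0,-0.0693,-0.381,1.2351,0,0,0],[0,-0.0693,-0.381,1.2351,0,0,0],[0,-0.0693,-0.381,1.2351,0,0,0],[0,-0.0693,-0.381,1.2351,0,0,0],[0,-0.0693,-0.381,1.2351,0,0,0]]';python3 - <<'E'
from h import *
plan(.5146,.2891,.05,-181.85)
f=grab_frame("side"); crop(f,180,180,240,240,3,"g10.png")
x,y=PL["far1"]
def rect(z,cx,cy,f,tz): 
    return proj(f,[np.r_[tray(cx+a*.024,cy+b*.036),z] for a,b in((1,1),(1,-1),(-1,-1),(-1,1))])
s=get_state(); off=np.array(s["eef_pos"][:2])-tray(x,y)
# predicted slab bottom corners for held tile: bottom at tip-.018(+)
b=s["eef_pos"][2]+.0292-.0185
print(((proj(f,[np.r_[tray(x+a*.024,y+c*.036)+off,b+.012] for a,c in((1,1),(1,-1),(-1,-1),(-1,1))])-[180,180])*3).round())
E
```

```text
t: 26.62
eef_pos: [0.5143, 0.2877, 0.0686]
ee_rot: [0.804, 1.569, -2.37]
force: [0.2, -0.2, -1.3]
width: 0.0118
t 26.62 tcp(reported) [0.5143 0.2877 0.0686] jaw 178.2 q6 -0.87 w 0.0118 F [ 0.2 -0.2 -1.3]
shift [ 0.0478 -0.0014 -0.0003] rot [ 0.0005  0.001  -0.001 ] jaw 178.15 q6? -0.88
shift [ 0.0478 -0.0014 -0.0003] rot [-3.1411e+00  1.5000e-03  1.5000e-03] jaw -1.8499999999999943 q6? 2.27
[[231. 474.]
 [319. 371.]
 [422. 399.]
 [341. 508.]]
```

View pics/g10.png

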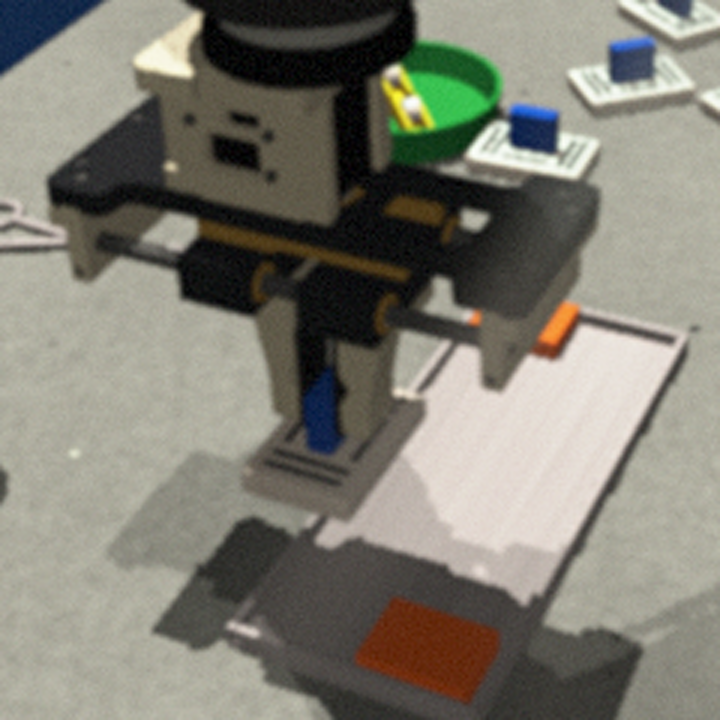

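```bash
python3 -m crank '[[0.03,-0.001,-0.0003,0,0,0,0],[0.05,-0.001,-0.0003,0,0,0,0],[0.06,-0.001,-0.0003,0,0,0,0],[0.06,-0.001,-0.0003,0,0,0,0],[0.06,-0.001,-0.0003,0,0,0,0]]';python3 - <<'E'
from h import *
plan(.5146,.2891,.0232,-181.85)
f=grab_frame("side"); crop(f,180,180,240,240,3,"g11.png")
E
```

```text
t: 27.3
eef_pos: [0.5157, 0.2903, 0.01]
ee_rot: [-2.45, 1.57, 0.66]
force: [-0.3, -0.4, -0.3]
width: 0.0119
t 27.30 tcp(reported) [0.5157 0.2903 0.01  ] jaw 178.2 q6 -0.88 w 0.0119 F [-0.3 -0.4 -0.3]
shift [0.016  0.0012 0.001 ] rot [ 0.0004 -0.001   0.0008] jaw 178.15 q6? -0.87
shift [0.016  0.0012 0.001 ] rot [-3.1412e+00 -1.3000e-03 -1.5000e-03] jaw -1.8499999999999943 q6? 2.27
```

View pics/g11.png

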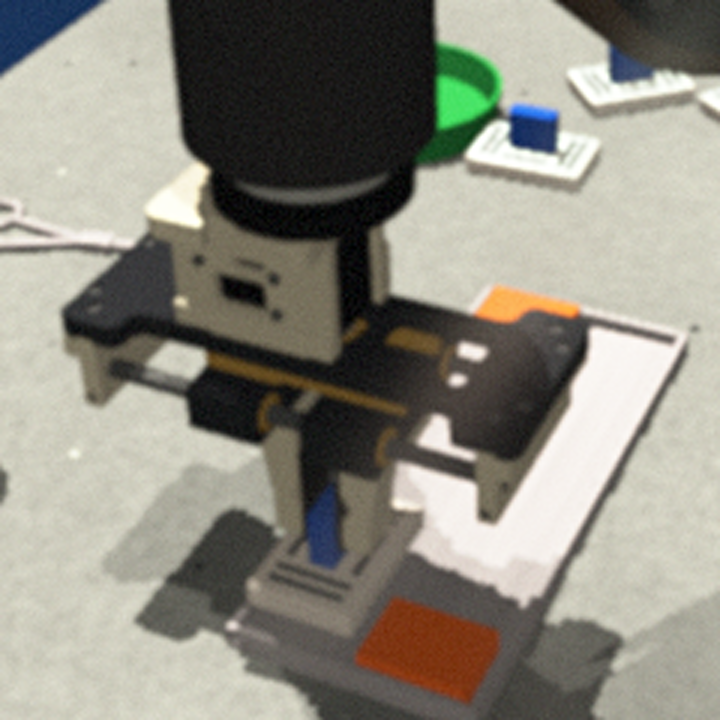

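```bash
python3 -m crank '[[0.008,0.001,0.001,0,0,0,0],[0.013,0.001,0.001,0,0,0,0],[0.0155,0.001,0.001,0,0,0,0],[0.0155,0.001,0.001,0,0,0,0],[0.0155,0.001,0.001,0,0,0,0]]';python3 -m crank '[[0,0,0,0,0,0,0.3],[0,0,0,0,0,0,0.3],[0,0,0,0,0,0,0.3],[0,0,0,0,0,0,0.3],[-0.05,0,0,0,0,0,0.3],[-0.08,0,0,0,0,0,0.3],[-0.08,0,0,0,0,0,0.3]]'; python3 - <<'E'
from h import *
f=grab_frame("side"); crop(f,230,280,160,150,5,"g12.png")
plan(.4478,-.189,.08,-126.1)
E
```

```text
t: 27.98
eef_pos: [0.514, 0.289, -0.0064]
ee_rot: [0.756, 1.571, -2.418]
force: [-1.7, -0.6, 1.4]
width: 0.0118
t: 28.85
eef_pos: [0.5155, 0.2904, 0.0765]
ee_rot: [-2.355, 1.566, 0.755]
force: [0.7, 0.5, -0.6]
width: 0.0262
t 28.90 tcp(reported) [0.5145 0.2897 0.0748] jaw 178.2 q6 -0.88 w 0.0260 F [-0.7 -0.3 -0.8]
shift [0.023  0.4806 0.0514] rot [-0.9728 -0.0025  0.0011] jaw 233.9 q6? 1.01
shift [0.023  0.4806 0.0514] rot [2.1688e+00 1.3000e-03 2.9000e-03] jaw 53.900000000000006 q6? -2.13
```

View pics/g12.png

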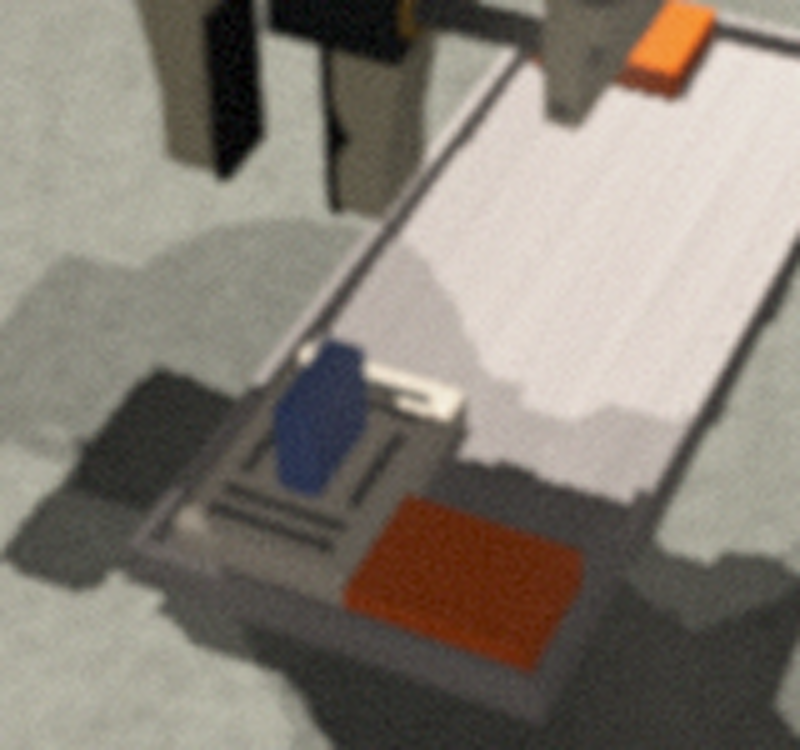

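```bash
python3 -m crank '[[0.02,0.4806,0.0514,-0.9728,0,0,0.35],[0.02,0.4806,0.0514,-0.9728,0,0,0.35],[0.02,0.4806,0.0514,-0.9728,0,0,0.35],[0.02,0.4806,0.0514,-0.9728,0,0,0.35],[0.02,0.4806,0.0514,-0.9728,0,0,0.35],[0.02,0.4806,0.0514,-0.9728,0,0,0.35],[0.02,0.4806,0.0514,-0.9728,0,0,0.35],[0.02,0.4806,0.0514,-0.9728,0,0,0.35],[0.02,0.4806,0.0514,-0.9728,0,0,0.35],[0.02,0.4806,0.0514,-0.9728,0,0,0.35]]';python3 - <<'E'
from h import *
plan(.4478,-.189,.018,-126.1)
f=grab_frame("side"); crop(f,330,140,180,150,4,"g13.png")
f=grab_frame("top"); crop(f,160,230,340,120,2.3,"g13t.png")
for t in tiles(f): print(t)
for t in tiles(f,.004): 
    if t[0][1]>.05: print(t)
E
```

```text
t: 30.15
eef_pos: [0.4465, -0.1899, 0.0528]
ee_rot: [-1.038, 1.569, 3.043]
force: [-0.7, 0.5, 0.2]
width: 0.0309
t 30.15 tcp(reported) [ 0.4465 -0.1899  0.0528] jaw -126.2 q6 0.94 w 0.0309 F [-0.7  0.5  0.2]
shift [ 0.064   0.0006 -0.0015] rot [-0.0015  0.0008  0.0014] jaw -126.1 q6? 0.93
shift [ 0.064   0.0006 -0.0015] rot [ 3.1401e+00  2.2000e-03 -1.3000e-03] jaw -306.1 q6? -2.21
(array([ 0.90456982, -0.65560266]), np.float32(179.71568), [96.53126525878906, 104.57222747802734])
```

View pics/g13.png

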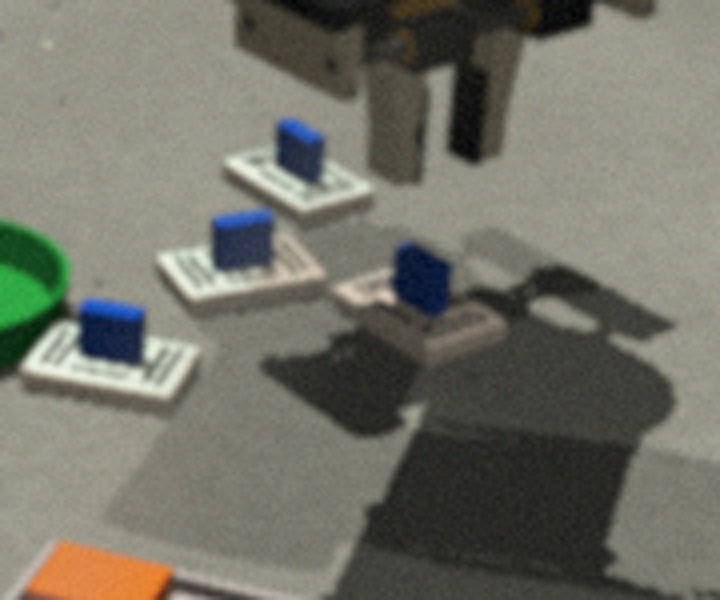

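View pics/g13t.png

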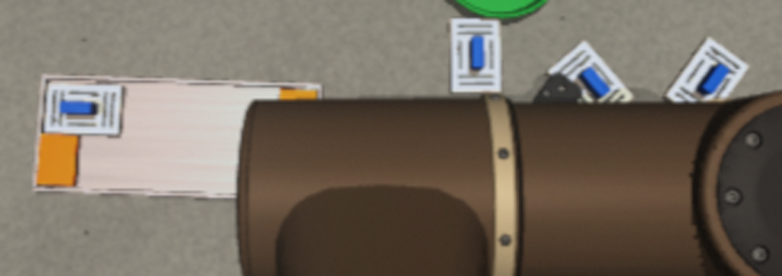

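```bash
python3 -m crank '[[0.03,0.0006,-0.001,0,0,0,0.35],[0.058,0.0006,-0.001,0,0,0,0.35],[0.063,0.0006,-0.001,0,0,0,0.35],[0.063,0.0006,-0.001,0,0,0,0.35],[0.063,0.0006,-0.001,0,0,0,0.35]]';python3 -m crank '[[0,0,0,0,0,0,0],[0,0,0,0,0,0,0],[0,0,0,0,0,0,0],[0,0,0,0,0,0,0],[0,0,0,0,0,0,0]]' 30;python3 -m crank '[[-0.03,0,0,0,0,0,0],[-0.08,0,0,0,0,0,0],[-0.08,0,0,0,0,0,0],[-0.08,0,0,0,0,0,0]]' ;python3 - <<'E'
from h import *
plan(.5122,.2136,.10,-181.85)
f=grab_frame("side"); crop(f,330,120,180,150,4,"g14.png")
E
```

```text
t: 30.88
eef_pos: [0.4494, -0.1889, -0.0083]
ee_rot: [2.11, 1.569, -0.09]
force: [-0.6, 0.9, 0.4]
width: 0.0305
t: 31.5
eef_pos: [0.4486, -0.1893, -0.0089]
ee_rot: [1.898, 1.57, -0.303]
force: [-1.5, 0.4, 6.4]
width: 0.0115
t: 32.0
eef_pos: [0.4481, -0.1891, 0.0705]
ee_rot: [-3.13, 1.57, 0.952]
force: [0.0, 0.4, -1.6]
width: 0.0118
t 32.00 tcp(reported) [ 0.4481 -0.1891  0.0705] jaw -126.1 q6 0.93 w 0.0118 F [ 0.   0.4 -1.6]
shift [-2.000e-04 -1.856e-01 -3.631e-01] rot [ 9.726e-01 -5.000e-04  2.000e-04] jaw -181.85 q6? -0.83
shift [-2.000e-04 -1.856e-01 -3.631e-01] rot [-2.169e+00 -3.000e-04 -5.000e-04] jaw -1.8499999999999943 q6? 2.31
```

View pics/g14.png

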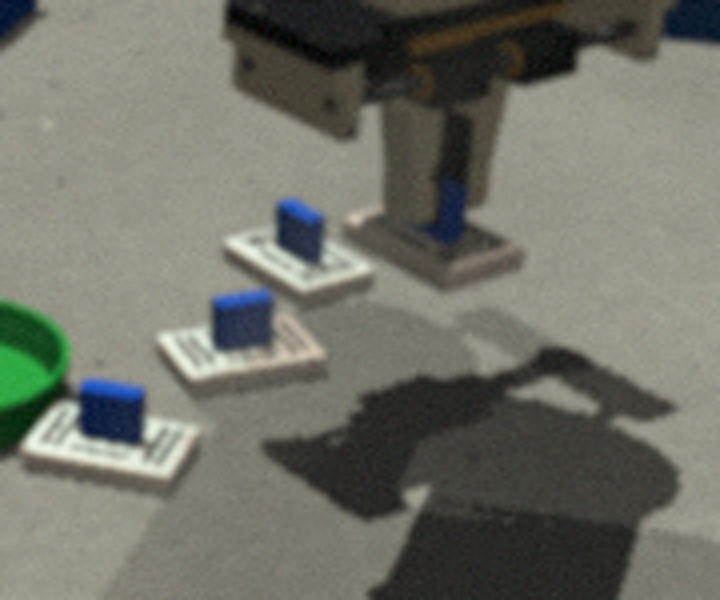

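```bash
python3 -m crank '[[0,-0.1856,-0.3631,0.9726,0,0,0],[0,-0.1856,-0.3631,0.9726,0,0,0],[0,-0.1856,-0.3631,0.9726,0,0,0],[0,-0.1856,-0.3631,0.9726,0,0,0],[0,-0.1856,-0.3631,0.9726,0,0,0],[0,-0.1856,-0.3631,0.9726,0,0,0],[0,-0.1856,-0.3631,0.9726,0,0,0],[0,-0.1856,-0.3631,0.9726,0,0,0],[0,-0.1856,-0.3631,0.9726,0,0,0],[0,-0.1856,-0.3631,0.9726,0,0,0]]';python3 - <<'E'
from h import *
plan(.5122,.2136,.04,-181.85)
f=grab_frame("side"); crop(f,220,230,180,170,4.4,"g15.png")
fr=lambda C,z:((proj(f,[np.r_[tray(C[0]+a*.024,C[1]+c*.036),z] for a,c in((1,1),(1,-1),(-1,-1),(-1,1))])-[220,230])*4.4).round().tolist()
print(fr(PL["far1"],.016))
E
```

```text
t: 33.3
eef_pos: [0.5116, 0.2121, 0.0699]
ee_rot: [0.691, 1.569, -2.483]
force: [0.4, -0.3, -1.0]
width: 0.0118
t 33.30 tcp(reported) [0.5116 0.2121 0.0699] jaw 178.1 q6 -0.78 w 0.0118 F [ 0.4 -0.3 -1. ]
shift [ 0.0591 -0.0016 -0.0006] rot [-0.0004  0.0015 -0.0012] jaw 178.15 q6? -0.78
shift [ 0.0591 -0.0016 -0.0006] rot [ 3.1412e+00 -1.9000e-03 -2.3000e-03] jaw -1.8499999999999943 q6? -3.92
[[182.0, 686.0], [303.0, 527.0], [446.0, 571.0], [335.0, 739.0]]
```

View pics/g15.png

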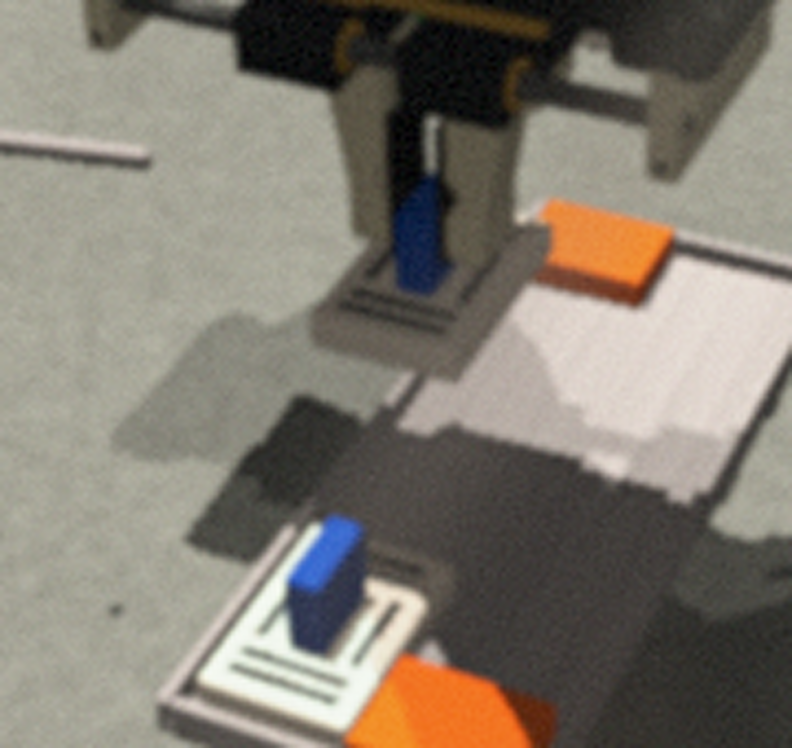

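```bash
python3 - <<'E'
from h import *
f=grab_frame("side"); x0,y0,k=250,340,10
im=f["pixels"][y0:y0+70,x0:x0+80,::-1]; im=cv2.resize(im,None,fx=k,fy=k,interpolation=cv2.INTER_CUBIC)
im=cv2.convertScaleAbs(im,alpha=1.6,beta=10)
q=lambda C,z:((proj(f,[np.r_[tray(C[0]+a*.024,C[1]+c*.036),z] for a,c in((1,1),(1,-1),(-1,-1),(-1,1))])-[x0,y0]+.5)*k).round().astype(int)
cv2.polylines(im,[q(PL["far1"],.016)],True,(0,0,255),1)
cv2.imwrite("pics/g16.png",im)
E
```

```text
(no output)
```

View pics/g16.png

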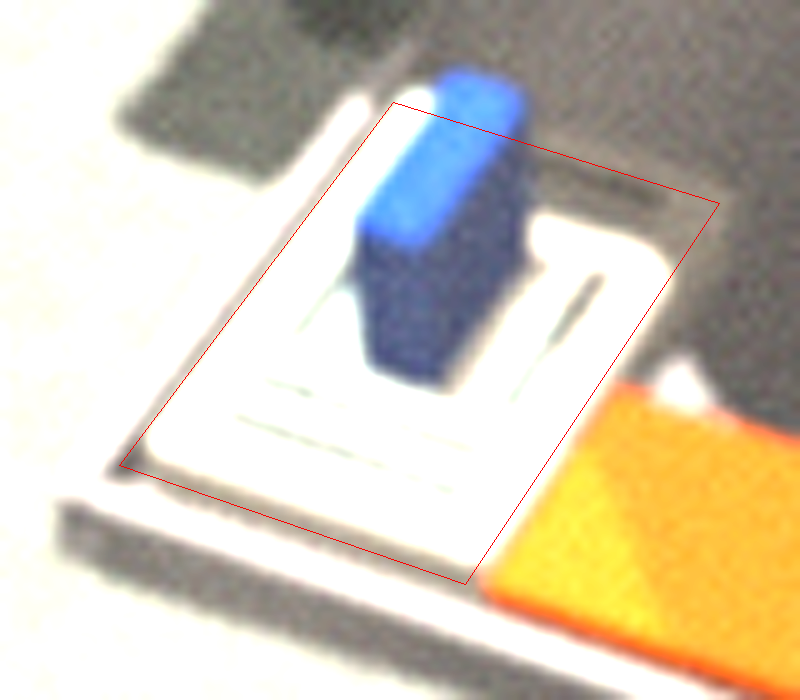

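```bash
cat >> h.py <<'E'
def held(f,dz,name,x0,y0,w,h,k):
    """overlay predicted slab top outline of held tile; dz = reported z minus tile-bottom z"""
    s=get_state(); p=np.array(s["eef_pos"]); R0=R.from_euler("xyz",s["ee_rot"]).as_matrix(); Z=R0[:,2]; X=np.array([-Z[1],Z[0],0])
    im=cv2.convertScaleAbs(cv2.resize(f["pixels"][y0:y0+h,x0:x0+w,::-1],None,fx=k,fy=k,interpolation=cv2.INTER_CUBIC),alpha=1.6,beta=20)
    for z in (.012,0):
        q=proj(f,[np.r_[(p+a*.024*Z+c*.036*X)[:2],p[2]-dz+z] for a,c in((1,1),(1,-1),(-1,-1),(-1,1))])
        cv2.polylines(im,[((q-[x0,y0]+.5)*k).round().astype(int)],True,(0,0,255),1)
    cv2.imwrite("pics/"+name,im)
E
python3 - <<'E'
from h import *
f=grab_frame("side"); held(f,-.0089,"g17.png",280,260,80,70,10)
E
```

```text
(no output)
```

View pics/g17.png

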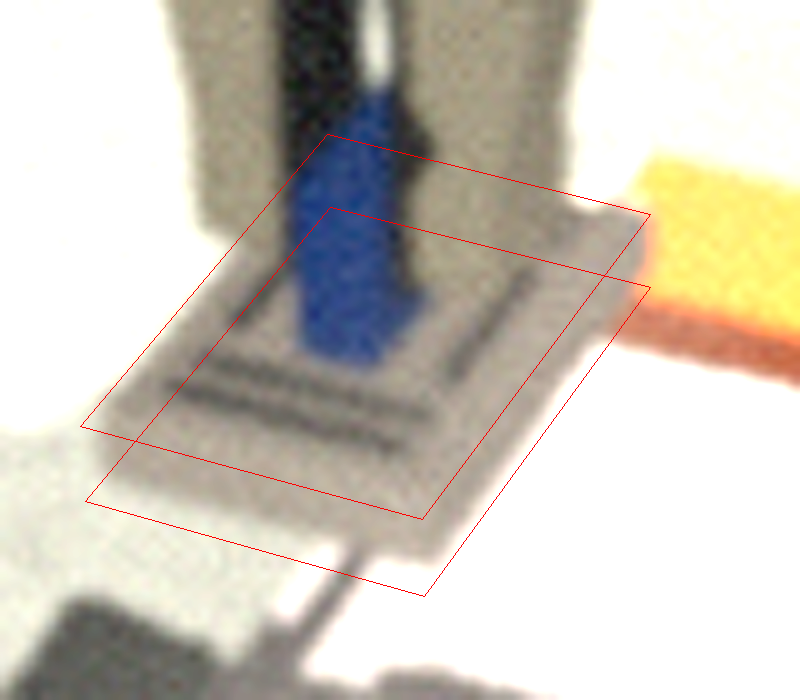

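```bash
python3 - <<'E'
from h import *
plan(.5122,.2131,.0246,-181.85)
E
python3 -m crank '[[0.03,0,0,0,0,0,0],[0.05,0,0,0,0,0,0],[0.055,0,0,0,0,0,0],[0.055,0,0,0,0,0,0],[0.055,0,0,0,0,0,0]]';python3 - <<'E'
from h import *
plan(.5122,.2131,.0246,-181.85)
f=grab_frame("side"); crop(f,220,230,180,170,4.4,"g18.png")
E
```

```text
t 33.45 tcp(reported) [0.5123 0.2123 0.0707] jaw 178.1 q6 -0.78 w 0.0120 F [ 0.1 -0.6 -0.1]
shift [ 0.0753 -0.0008  0.0001] rot [-0.0009  0.0002 -0.0001] jaw 178.15 q6? -0.78
shift [ 0.0753 -0.0008  0.0001] rot [ 3.1407e+00 -2.0000e-04 -3.0000e-04] jaw -1.8499999999999943 q6? -3.92
t: 34.08
eef_pos: [0.513, 0.2138, 0.0166]
ee_rot: [-2.466, 1.569, 0.644]
force: [-0.2, -0.2, -0.5]
width: 0.0119
t 34.08 tcp(reported) [0.513  0.2138 0.0166] jaw 178.2 q6 -0.78 w 0.0119 F [-0.2 -0.2 -0.5]
shift [0.0212 0.0008 0.0008] rot [ 0.0004 -0.0012  0.001 ] jaw 178.15 q6? -0.78
shift [0.0212 0.0008 0.0008] rot [-3.1412e+00 -1.5000e-03 -1.9000e-03] jaw -1.8499999999999943 q6? 2.36
```

View pics/g18.png

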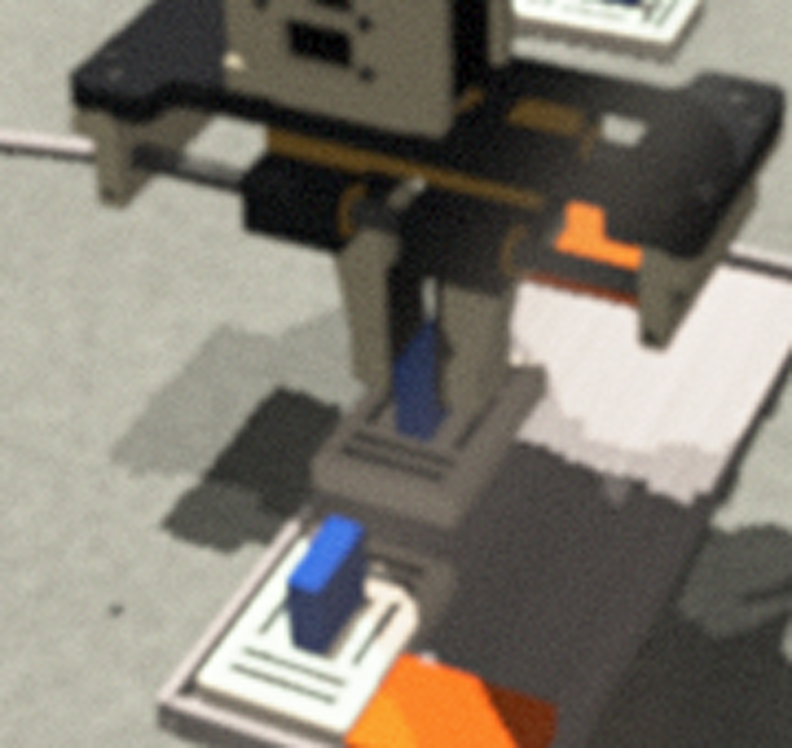

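```bash
python3 - <<'E'
from h import *
f=grab_frame("side"); held(f,-.0089,"g19.png",280,310,80,60,10)
im=f["pixels"][310:370,280:360,::-1]; im=cv2.resize(im,None,fx=10,fy=10,interpolation=cv2.INTER_CUBIC); im=cv2.convertScaleAbs(im,alpha=2.2,beta=-60)
s=get_state(); p=np.array(s["eef_pos"]); print(p)
q=proj(f,[np.r_[(tray(*PL["far1"])+[-.0,-.002])[:2],.016]])
cv2.imwrite("pics/g19.png",im)
E
```

```text
[0.5128241  0.2138741  0.01653171]
```

View pics/g19.png

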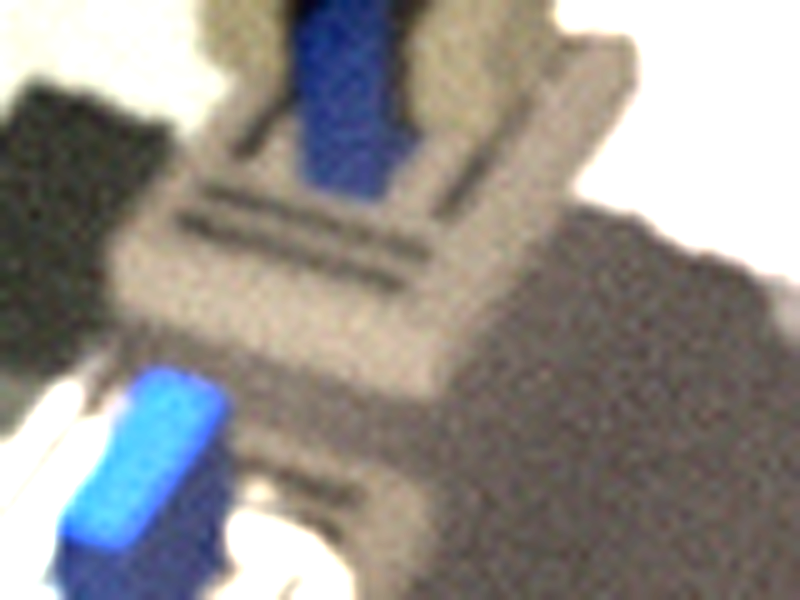

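```bash
python3 -m crank '[[0.01,0,0.0013,0,0,0,0],[0.018,0,0.0013,0,0,0,0],[0.0208,0,0.0013,0,0,0,0],[0.0208,0,0.0013,0,0,0,0],[0.0208,0,0.0013,0,0,0,0]]';python3 -m crank '[[0,0,0,0,0,0,0.3],[0,0,0,0,0,0,0.3],[0,0,0,0,0,0,0.3],[0,0,0,0,0,0,0.3],[-0.05,0,0,0,0,0,0.3],[-0.1,0,0,0,0,0,0.3],[-0.1,0,0,0,0,0,0.3],[-0.1,0,0,0,0,0,0.3]]'; python3 - <<'E'
from h import *
f=grab_frame("side"); crop(f,230,270,180,155,4.4,"g20.png")
f=grab_frame("top"); crop(f,320,220,160,100,5,"g20t.png")
for t in tiles(f): print(t)
E
```

```text
t: 34.8
eef_pos: [0.5104, 0.2132, -0.0049]
ee_rot: [0.782, 1.569, -2.391]
force: [-5.2, -0.6, 8.6]
width: 0.0115
t: 35.8
eef_pos: [0.5107, 0.2135, 0.0946]
ee_rot: [-1.266, 1.57, 1.843]
force: [-0.4, -0.4, -1.9]
width: 0.0262
(array([ 0.90456982, -0.65560266]), np.float32(179.71568), [96.53126525878906, 104.57222747802734])
```

View pics/g20.png

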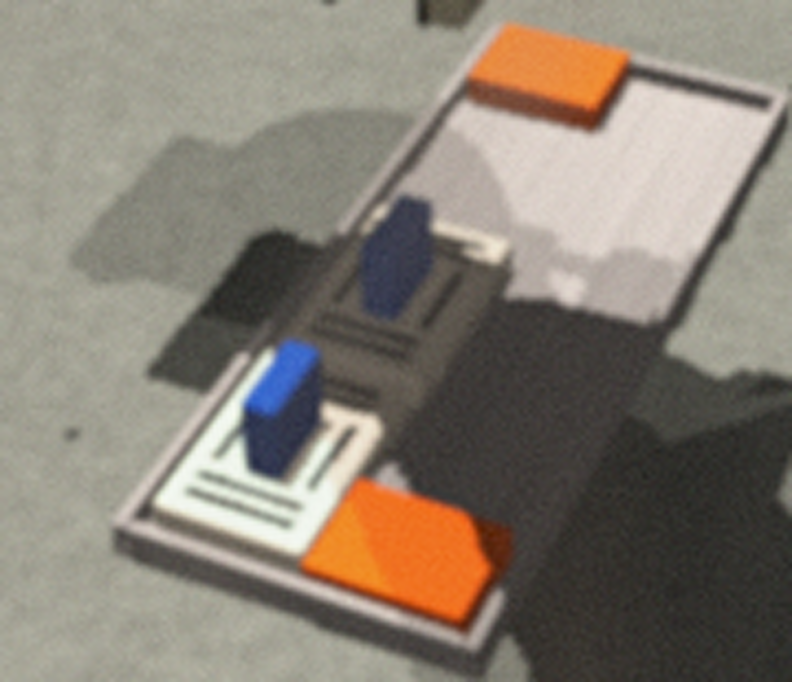

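View pics/g20t.png

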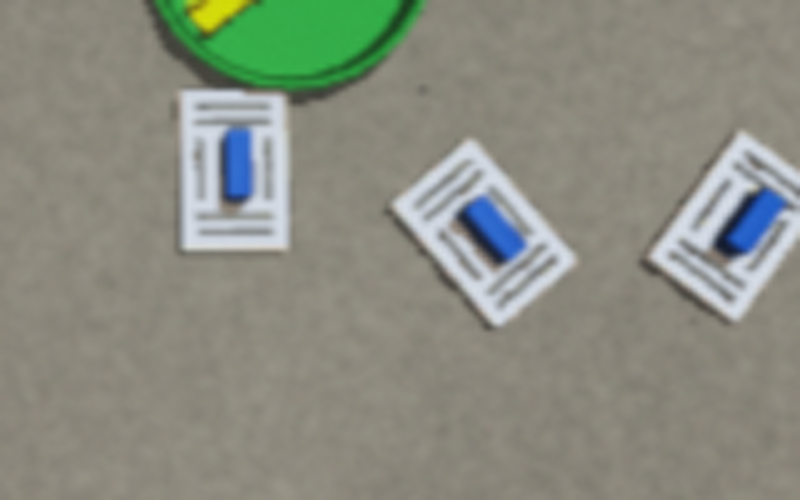

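```bash
python3 - <<'E'
from h import *
f=grab_frame("top")
C=np.array([(181,90),(288,93),(289,250),(181,250)])/5+[320,220]-.1
D=np.array([(471,139),(577,262),(496,328),(390,205)])/5+[320,220]-.1
for q in (C,D):
    w=unp(f,q,.012); e=(w[0]-w[3]+w[1]-w[2]); print(w.mean(0),np.degrees(np.arctan2(e[1],e[0])))
for c,a,p in blobs(f,"blue",60): print(c,unp(f,[c],.038))
m=unp(f,C,.012).mean(0)
plan(m[0],m[1],.08,-90)
E
```

```text
[ 0.56482626 -0.0890373 ] -0.5769814615126563
[ 0.53713757 -0.19786933] -51.318311456819835
[609.41573034 109.49919743] [[ 0.8876063  -0.63307936]]
[367.05633803 252.52112676] [[ 0.5651711  -0.08707427]]
[418.29411765 265.35294118] [[ 0.53762716 -0.19625182]]
[470.20224719 263.8988764 ] [[ 0.5408838  -0.30695087]]
[634.28846154 446.46153846] [[ 0.17413318 -0.61740193]]
t 35.95 tcp(reported) [0.5103 0.213  0.0936] jaw 178.2 q6 -0.78 w 0.0261 F [-0.9  0.6  0. ]
shift [ 0.0431  0.3001 -0.0642] rot [ 1.5388e+00  3.0000e-04 -2.5000e-03] jaw 90 q6? -1.77
shift [ 0.0431  0.3001 -0.0642] rot [-1.6028e+00  2.6000e-03  3.0000e-04] jaw 270 q6? 1.37
```

```bash
python3 -m crank '[[0.01,0.2996,-0.064,-1.592,0,0,0.35],[0.01,0.2996,-0.064,-1.592,0,0,0.35],[0.01,0.2996,-0.064,-1.592,0,0,0.35],[0.01,0.2996,-0.064,-1.592,0,0,0.35],[0.01,0.2996,-0.064,-1.592,0,0,0.35],[0.01,0.2996,-0.064,-1.592,0,0,0.35],[0.035,0.2996,-0.064,-1.592,0,0,0.35],[0.035,0.2996,-0.064,-1.592,0,0,0.35],[0.035,0.2996,-0.064,-1.592,0,0,0.35],[0.035,0.2996,-0.064,-1.592,0,0,0.35]]';python3 - <<'E'
from h import *
plan(.5649,-.0885,.019,-90.6)
f=grab_frame("side"); crop(f,300,140,180,150,4,"g21.png")
E
```

```text
t: 37.2
eef_pos: [0.5648, -0.088, 0.0587]
ee_rot: [-1.405, 1.569, -2.988]
force: [0.8, 1.2, 0.1]
width: 0.0308
t 37.20 tcp(reported) [ 0.5648 -0.088   0.0587] jaw -90.7 q6 1.37 w 0.0308 F [0.8 1.2 0.1]
shift [0.0689 0.0002 0.0004] rot [-0.0015  0.0004  0.0021] jaw -90.6 q6? 1.37
shift [0.0689 0.0002 0.0004] rot [ 3.1401e+00  3.3000e-03 -6.0000e-04] jaw -270.6 q6? -1.77
```

View pics/g21.png

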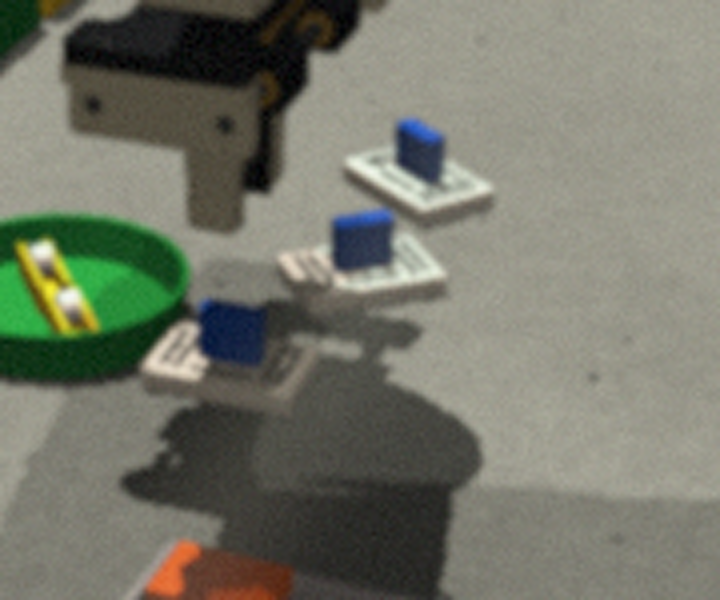

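```bash
python3 -m crank '[[0.035,0,0.0004,0,0,0,0.35],[0.06,0,0.0004,0,0,0,0.35],[0.068,0,0.0004,0,0,0,0.35],[0.068,0,0.0004,0,0,0,0.35],[0.068,0,0.0004,0,0,0,0.35]]';python3 -m crank '[[0,0,0,0,0,0,0],[0,0,0,0,0,0,0],[0,0,0,0,0,0,0],[0,0,0,0,0,0,0],[0,0,0,0,0,0,0]]' 30;python3 -m crank '[[-0.03,0,0,0,0,0,0],[-0.08,0,0,0,0,0,0],[-0.08,0,0,0,0,0,0],[-0.08,0,0,0,0,0,0]]' ;python3 - <<'E'
from h import *
plan(.5098,.1377,.09,-181.85)
f=grab_frame("side"); crop(f,300,140,180,150,4,"g22.png")
E
```

```text
t: 37.88
eef_pos: [0.5663, -0.0882, -0.0072]
ee_rot: [1.627, 1.569, 0.045]
force: [0.4, 0.3, 0.4]
width: 0.0309
t: 38.5
eef_pos: [0.5658, -0.0883, -0.0077]
ee_rot: [1.487, 1.57, -0.094]
force: [-1.9, 1.0, 5.5]
width: 0.0118
t: 39.0
eef_pos: [0.5651, -0.0882, 0.0715]
ee_rot: [-2.799, 1.57, 1.902]
force: [0.9, -0.3, -1.4]
width: 0.0118
t 39.00 tcp(reported) [ 0.5651 -0.0882  0.0715] jaw -90.6 q6 1.37 w 0.0118 F [ 0.9 -0.3 -1.4]
shift [ 0.0109 -0.0577 -0.2253] rot [-1.5495e+00 -4.0000e-04 -2.0000e-04] jaw -1.8499999999999943 q6? 2.5
shift [ 0.0109 -0.0577 -0.2253] rot [ 1.5921e+00 -2.0000e-04  4.0000e-04] jaw -181.85 q6? -0.64
```

View pics/g22.png

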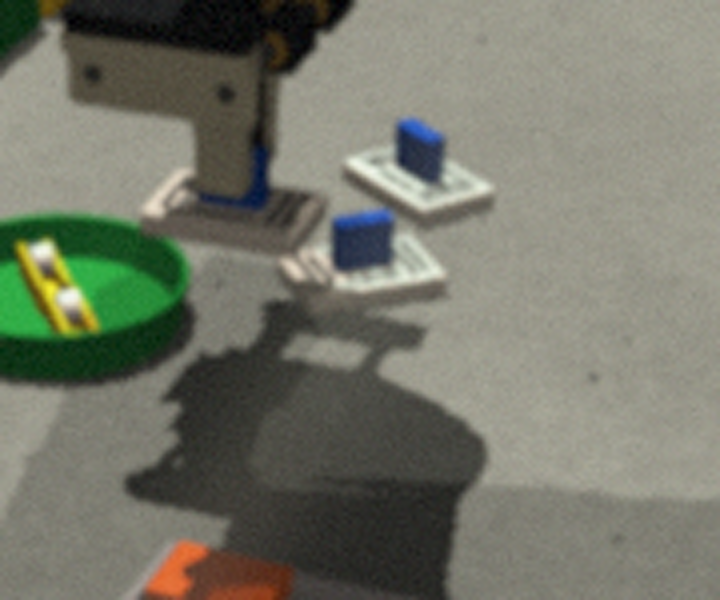

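```bash
cat >> h.py <<'E'
def ov(f,name,x0,y0,w,h,k,places,z=.016,al=1.0,d=(0,0),blocks=True):
    im=cv2.convertScaleAbs(cv2.resize(f["pixels"][y0:y0+h,x0:x0+w,::-1],None,fx=k,fy=k,interpolation=cv2.INTER_CUBIC),alpha=al,beta=0)
    def dr(cx,cy,hx,hy,z,col):
        q=proj(f,[np.r_[tray(cx+a*hx,cy+c*hy),z] for a,c in((1,1),(1,-1),(-1,-1),(-1,1))]); cv2.polylines(im,[((q-[x0,y0]+.5)*k).round().astype(int)],True,col,1)
    for n in places: dr(PL[n][0]+d[0],PL[n][1]+d[1],.024,.036,z,(0,0,255))
    if blocks:
        dr(0,0,.056,.136,.012,(255,0,255)); dr(.0255,-.1135,.024,.018,.016,(255,0,0)); dr(-.0255,.1135,.024,.018,.016,(255,0,0))
    cv2.imwrite("pics/"+name,im)
E
python3 - <<'E'
from h import *
f=grab_frame("top"); ov(f,"g23.png",165,250,145,80,5.5,["far1","far2","far3"])
f=grab_frame("side"); ov(f,"g23s.png",240,265,180,165,4.4,["far1","far2","far3"])
E
```

```text
(no output)
```

View pics/g23.png

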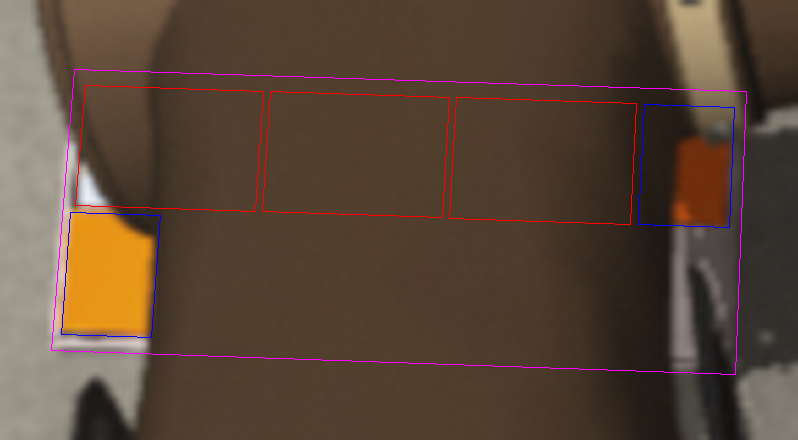

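View pics/g23s.png

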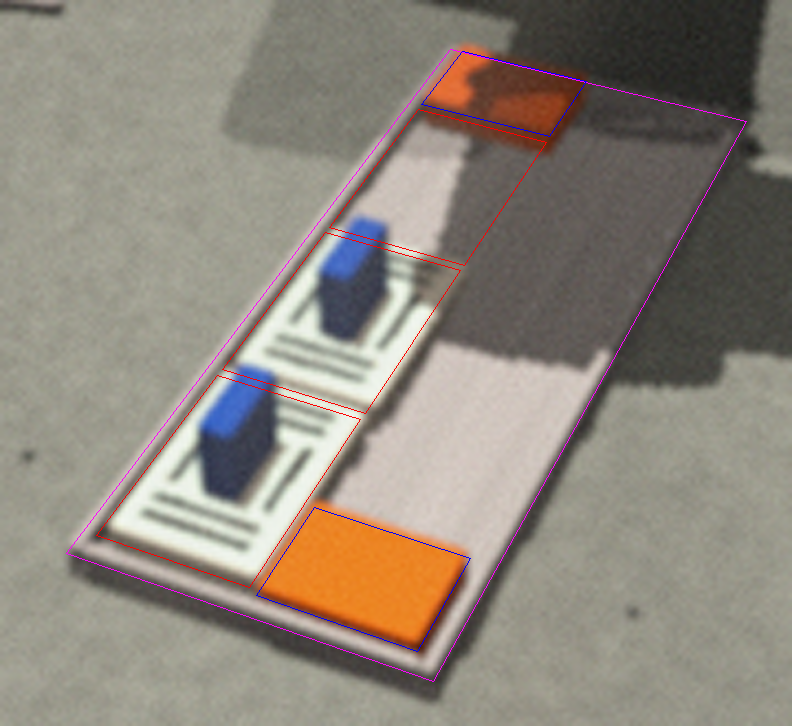

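```bash
python3 -m crank '[[0,-0.0577,-0.2261,1.5921,0,0,0],[0,-0.0577,-0.2261,1.5921,0,0,0],[0,-0.0577,-0.2261,1.5921,0,0,0],[0,-0.0577,-0.2261,1.5921,0,0,0],[0,-0.0577,-0.2261,1.5921,0,0,0],[0,-0.0577,-0.2261,1.5921,0,0,0],[0,-0.0577,-0.2261,1.5921,0,0,0],[0,-0.0577,-0.2261,1.5921,0,0,0],[0,-0.0577,-0.2261,1.5921,0,0,0],[0,-0.0577,-0.2261,1.5921,0,0,0]]';python3 -m crank '[[0.03,0,0,0,0,0,0],[0.054,0,0,0,0,0,0],[0.054,0,0,0,0,0,0],[0.054,0,0,0,0,0,0],[0.054,0,0,0,0,0,0]]';python3 - <<'E'
from h import *
plan(.5098,.1385,.0258,-181.85)
f=grab_frame("side"); crop(f,260,230,160,150,5,"g24.png")
E
```

```text
t: 40.4
eef_pos: [0.5097, 0.1381, 0.0709]
ee_rot: [0.607, 1.569, -2.565]
force: [-0.4, -1.2, -1.1]
width: 0.0114
t: 41.02
eef_pos: [0.5109, 0.1388, 0.0189]
ee_rot: [-2.577, 1.569, 0.534]
force: [0.4, 0.3, 0.2]
width: 0.0117
t 41.02 tcp(reported) [0.5109 0.1388 0.0189] jaw 178.2 q6 -0.67 w 0.0117 F [0.4 0.3 0.2]
shift [0.0222 0.0004 0.0011] rot [ 0.0015 -0.0014  0.0009] jaw 178.15 q6? -0.67
shift [0.0222 0.0004 0.0011] rot [-3.1401e+00 -1.4000e-03 -2.2000e-03] jaw -1.8499999999999943 q6? 2.47
```

View pics/g24.png

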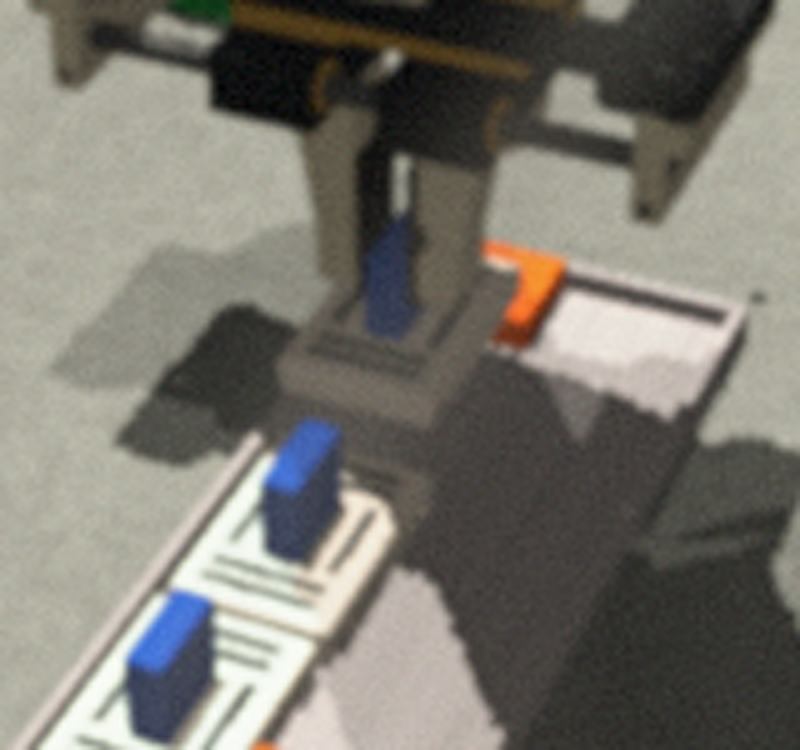

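```bash
python3 -m crank '[[0.01,0,0.0008,0,0,0,0],[0.018,0,0.0008,0,0,0,0],[0.022,0,0.0008,0,0,0,0],[0.022,0,0.0008,0,0,0,0],[0.022,0,0.0008,0,0,0,0]]';python3 -m crank '[[0,0,0,0,0,0,0.3],[0,0,0,0,0,0,0.3],[0,0,0,0,0,0,0.3],[0,0,0,0,0,0,0.3],[-0.05,0,0,0,0,0,0.3],[-0.1,0,0,0,0,0,0.3],[-0.1,0,0,0,0,0,0.3],[-0.1,0,0,0,0,0,0.3]]'; python3 - <<'E'
from h import *
f=grab_frame("side"); ov(f,"g25.png",240,265,180,165,4.4,["far1","far2","far3"])
f=grab_frame("top"); crop(f,380,220,120,100,5,"g25t.png")
for c,a,p in blobs(f,"blue",60): print(c,unp(f,[c],.038))
plan(.5375,-.1973,.085,-230.5)
E
```

```text
t: 41.7
eef_pos: [0.5088, 0.1381, -0.0037]
ee_rot: [0.719, 1.57, -2.454]
force: [-5.2, -0.1, 12.2]
width: 0.0114
t: 42.7
eef_pos: [0.5091, 0.1384, 0.0957]
ee_rot: [-1.488, 1.57, 1.622]
force: [0.6, -0.9, 0.2]
width: 0.0264
[609.41573034 109.49919743] [[ 0.8876063  -0.63307936]]
[418.27906977 265.39534884] [[ 0.53753618 -0.19621699]]
[470.08791209 263.93406593] [[ 0.54080811 -0.3067042 ]]
[634.28846154 446.46153846] [[ 0.17413318 -0.61740193]]
t 42.80 tcp(reported) [0.5086 0.138  0.0948] jaw 178.2 q6 -0.67 w 0.0266 F [-0.5  0.1 -1.5]
shift [ 0.0392  0.3341 -0.0397] rot [ 0.8492  0.0012 -0.0017] jaw 129.5 q6? -0.9
shift [ 0.0392  0.3341 -0.0397] rot [-2.2924e+00  2.1000e-03  1.4000e-03] jaw -50.5 q6? 2.24
```

View pics/g25.png

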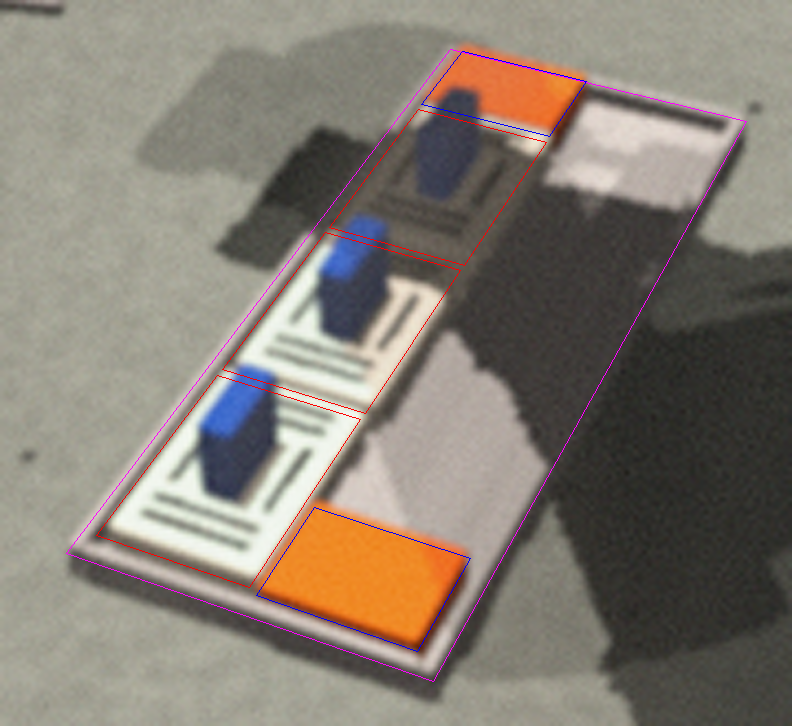

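View pics/g25t.png

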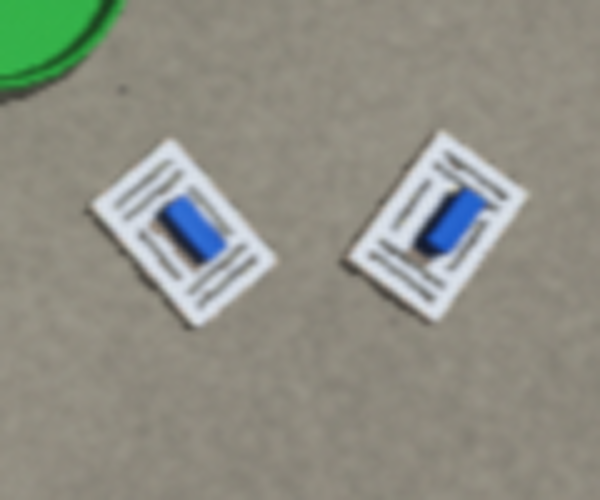

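```bash
python3 -m crank '[[0,0.3341,-0.0397,0.853,0,0,0.35],[0,0.3341,-0.0397,0.853,0,0,0.35],[0,0.3341,-0.0397,0.853,0,0,0.35],[0,0.3341,-0.0397,0.853,0,0,0.35],[0,0.3341,-0.0397,0.853,0,0,0.35],[0.035,0.3341,-0.0397,0.853,0,0,0.35],[0.035,0.3341,-0.0397,0.853,0,0,0.35],[0.035,0.3341,-0.0397,0.853,0,0,0.35],[0.035,0.3341,-0.0397,0.853,0,0,0.35]]';python3 - <<'E'
from h import *
plan(.5375,-.1973,.019,-230.7)
f=grab_frame("side"); crop(f,300,120,180,150,4,"g26.png")
E
```

```text
t: 43.92
eef_pos: [0.539, -0.196, 0.0615]
ee_rot: [-2.464, 1.57, -0.206]
force: [0.1, 0.5, 0.1]
width: 0.0308
t 43.92 tcp(reported) [ 0.539  -0.196   0.0615] jaw 129.4 q6 -0.88 w 0.0308 F [0.1 0.5 0.1]
shift [ 0.0717  0.0021 -0.    ] rot [ 0.0014 -0.0007  0.0006] jaw 129.3 q6? -0.87
shift [ 0.0717  0.0021 -0.    ] rot [-3.1401e+00 -9.0000e-04 -1.2000e-03] jaw -50.69999999999999 q6? 2.27
```

View pics/g26.png

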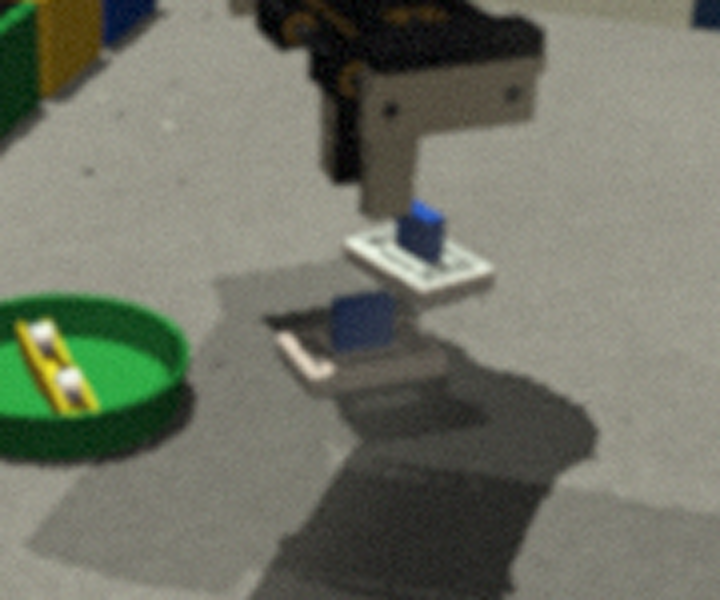

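```bash
python3 -m crank '[[0.035,0.0018,0,0,0,0,0.35],[0.062,0.0018,0,0,0,0,0.35],[0.071,0.0018,0,0,0,0,0.35],[0.071,0.0018,0,0,0,0,0.35],[0.071,0.0018,0,0,0,0,0.35]]';python3 -m crank '[[0,0,0,0,0,0,0],[0,0,0,0,0,0,0],[0,0,0,0,0,0,0],[0,0,0,0,0,0,0],[0,0,0,0,0,0,0]]' 30;python3 -m crank '[[-0.03,0,0,0,0,0,0],[-0.08,0,0,0,0,0,0],[-0.08,0,0,0,0,0,0],[-0.08,0,0,0,0,0,0]]' ;python3 - <<'E'
from h import *
plan(.4612,.252,.09,-181.85)
f=grab_frame("side"); crop(f,300,120,180,150,4,"g27.png")
f=grab_frame("top"); ov(f,"g27t.png",165,250,145,80,5.5,["far1","far2","far3","near1","near2"])
E
```

```text
t: 44.6
eef_pos: [0.5381, -0.1978, -0.0089]
ee_rot: [-2.387, 1.569, -0.13]
force: [-0.4, -0.2, 0.6]
width: 0.031
t: 45.22
eef_pos: [0.5373, -0.198, -0.0096]
ee_rot: [-2.538, 1.57, -0.282]
force: [-1.7, 1.2, 6.0]
width: 0.0114
t: 45.72
eef_pos: [0.5365, -0.1978, 0.0695]
ee_rot: [-0.366, 1.57, 1.89]
force: [-0.5, -0.3, -1.4]
width: 0.0116
t 45.73 tcp(reported) [ 0.5365 -0.1978  0.0695] jaw 129.3 q6 -0.87 w 0.0116 F [-0.5 -0.3 -1.4]
shift [ 0.0089 -0.2264  0.3959] rot [-8.531e-01  3.000e-04  3.000e-04] jaw 178.15 q6? -0.87
shift [ 0.0089 -0.2264  0.3959] rot [ 2.2885e+00  4.0000e-04 -4.0000e-04] jaw -1.8499999999999943 q6? -4.02
```

View pics/g27.png

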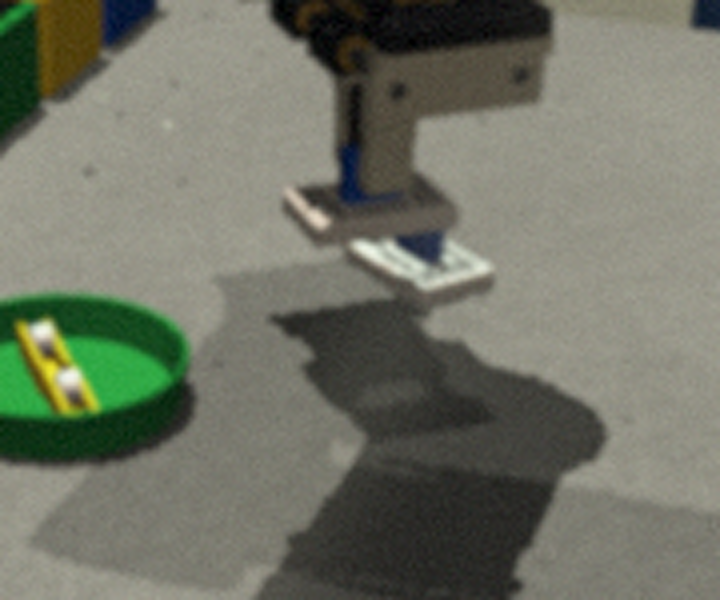

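View pics/g27t.png

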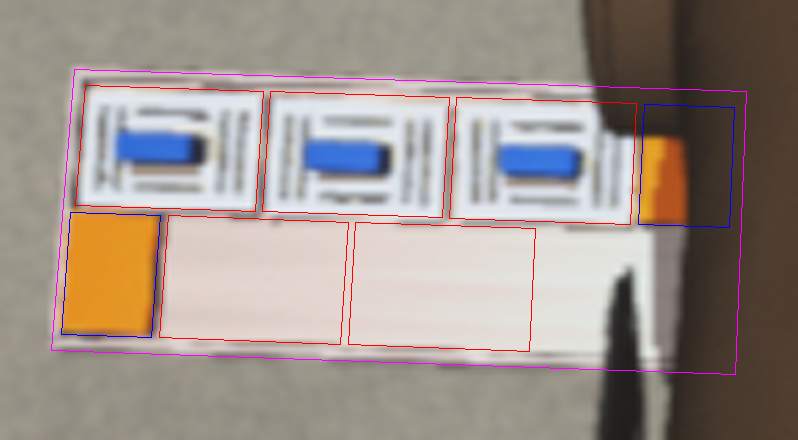

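```bash
python3 -m crank '[[0,-0.2264,0.3959,-0.853,0,0,0],[0,-0.2264,0.3959,-0.853,0,0,0],[0,-0.2264,0.3959,-0.853,0,0,0],[0,-0.2264,0.3959,-0.853,0,0,0],[0,-0.2264,0.3959,-0.853,0,0,0],[0,-0.2264,0.3959,-0.853,0,0,0],[0,-0.2264,0.3959,-0.853,0,0,0],[0,-0.2264,0.3959,-0.853,0,0,0],[0,-0.2264,0.3959,-0.853,0,0,0],[0,-0.2264,0.3959,-0.853,0,0,0]]';python3 - <<'E'
from h import *
plan(.4615,.2524,.05,-181.85)
E
```

```text
t: 47.08
eef_pos: [0.4611, 0.2505, 0.0691]
ee_rot: [0.832, 1.569, -2.342]
force: [1.0, -0.6, -1.1]
width: 0.0117
t 47.08 tcp(reported) [0.4611 0.2505 0.0691] jaw 178.1 q6 -0.90 w 0.0117 F [ 1.  -0.6 -1.1]
shift [ 0.0483 -0.0019 -0.0004] rot [-0.0003  0.0013 -0.0014] jaw 178.15 q6? -0.91
shift [ 0.0483 -0.0019 -0.0004] rot [ 3.1413e+00 -2.2000e-03 -2.0000e-03] jaw -1.8499999999999943 q6? -4.05
```

```bash
python3 -m crank '[[0.03,-0.0008,0,0,0,0,0],[0.052,-0.0008,0,0,0,0,0],[0.052,-0.0008,0,0,0,0,0],[0.052,-0.0008,0,0,0,0,0],[0.052,-0.0008,0,0,0,0,0]]';python3 - <<'E'
from h import *
plan(.4615,.2524,.0240,-181.85)
f=grab_frame("side"); crop(f,230,250,160,150,5,"g28.png")
E
```

```text
t: 47.7
eef_pos: [0.4622, 0.2528, 0.0189]
ee_rot: [-2.319, 1.569, 0.79]
force: [0.7, -0.6, 0.2]
width: 0.012
t 47.70 tcp(reported) [0.4622 0.2528 0.0189] jaw 178.1 q6 -0.91 w 0.0120 F [ 0.7 -0.6  0.2]
shift [0.0241 0.0005 0.0007] rot [-0.     -0.0012  0.0012] jaw 178.15 q6? -0.91
shift [0.0241 0.0005 0.0007] rot [3.1416e+00 2.0000e-03 1.8000e-03] jaw -1.8499999999999943 q6? -4.05
```

View pics/g28.png

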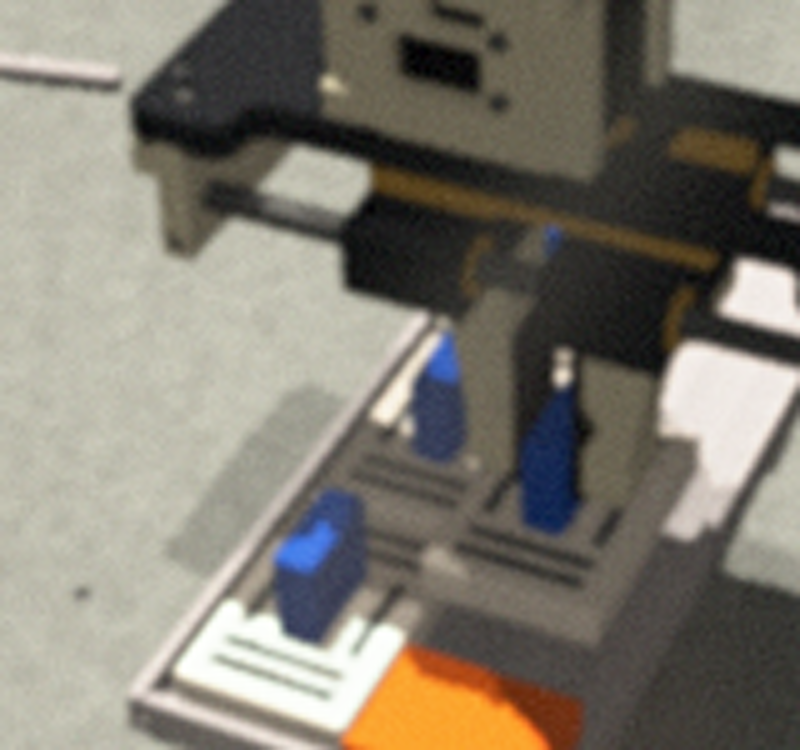

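```bash
python3 -m crank '[[0.01,0.0003,0.0004,0,0,0,0],[0.018,0.0003,0.0004,0,0,0,0],[0.0235,0.0003,0.0004,0,0,0,0],[0.0235,0.0003,0.0004,0,0,0,0],[0.0235,0.0003,0.0004,0,0,0,0]]'; python3 - <<'E'
from h import *
plan(.4615,.2524,.0240,-181.85)
f=grab_frame("side"); crop(f,230,250,160,150,5,"g29.png")
E
```

```text
t: 48.38
eef_pos: [0.461, 0.2523, -0.006]
ee_rot: [0.849, 1.57, -2.325]
force: [1.7, 0.2, -1.8]
width: 0.0119
t 48.38 tcp(reported) [ 0.461   0.2523 -0.006 ] jaw 178.2 q6 -0.91 w 0.0119 F [ 1.7  0.2 -1.8]
shift [-0.0008 -0.0001 -0.0005] rot [ 0.0004  0.0002 -0.0003] jaw 178.15 q6? -0.91
shift [-0.0008 -0.0001 -0.0005] rot [-3.1412e+00  4.0000e-04  4.0000e-04] jaw -1.8499999999999943 q6? 2.24
```

View pics/g29.png

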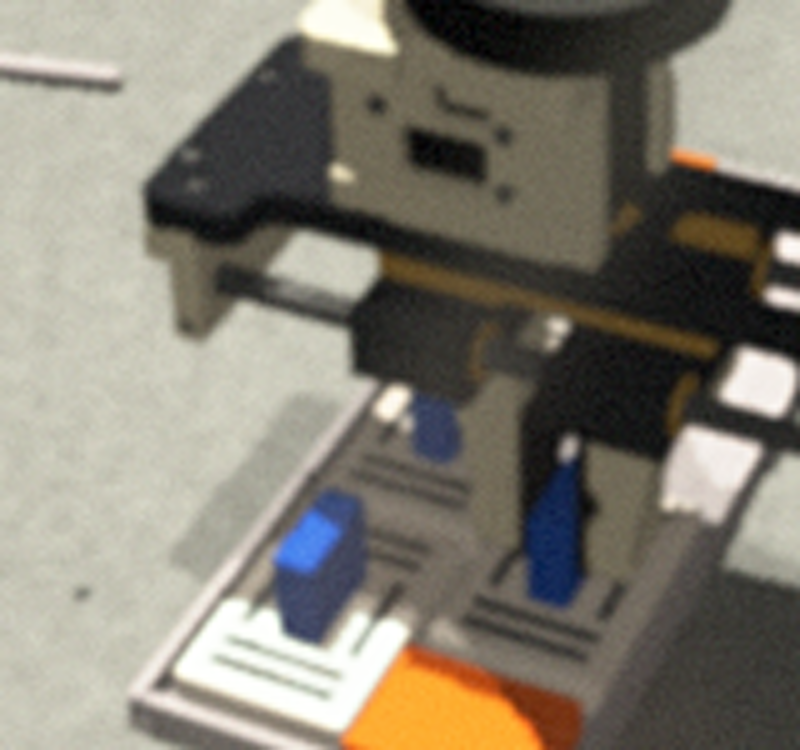

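```bash
python3 -m crank '[[0,0,0,0,0,0,0.28],[0,0,0,0,0,0,0.28],[0,0,0,0,0,0,0.28],[0,0,0,0,0,0,0.28],[-0.05,0,0,0,0,0,0.28],[-0.1,0,0,0,0,0,0.28],[-0.1,0,0,0,0,0,0.28],[-0.1,0,0,0,0,0,0.28]]'; python3 - <<'E'
from h import *
f=grab_frame("side"); ov(f,"g30.png",240,265,180,165,4.4,["far1","far2","far3","near1"])
f=grab_frame("top"); crop(f,430,220,80,80,8,"g30t.png")
for c,a,p in blobs(f,"blue",60): print(c,unp(f,[c],.038))
plan(.541,-.3085,.085,-127.6)
E
```

```text
t: 49.42
eef_pos: [0.4608, 0.2522, 0.0943]
ee_rot: [-1.408, 1.57, 1.701]
force: [-0.7, -0.6, -0.1]
width: 0.0247
[609.31391586 109.50485437] [[ 0.88759403 -0.63285272]]
[470.27586207 263.86206897] [[ 0.54096286 -0.30711111]]
[227.67532468 278.4025974 ] [[0.50903471 0.2125167 ]]
[262.45070423 278.88732394] [[0.50813135 0.13764144]]
[634.43564356 446.5049505 ] [[ 0.17405297 -0.61768598]]
t 49.52 tcp(reported) [0.4604 0.2517 0.0933] jaw 178.2 q6 -0.91 w 0.0247 F [ 0.   0.2 -0.9]
shift [ 0.0381  0.5573 -0.0986] rot [-9.467e-01  2.000e-03 -6.000e-04] jaw 232.4 q6? 1.06
shift [ 0.0381  0.5573 -0.0986] rot [ 2.1949e+00 -7.0000e-04 -2.3000e-03] jaw 52.400000000000006 q6? -2.08
```

View pics/g30.png

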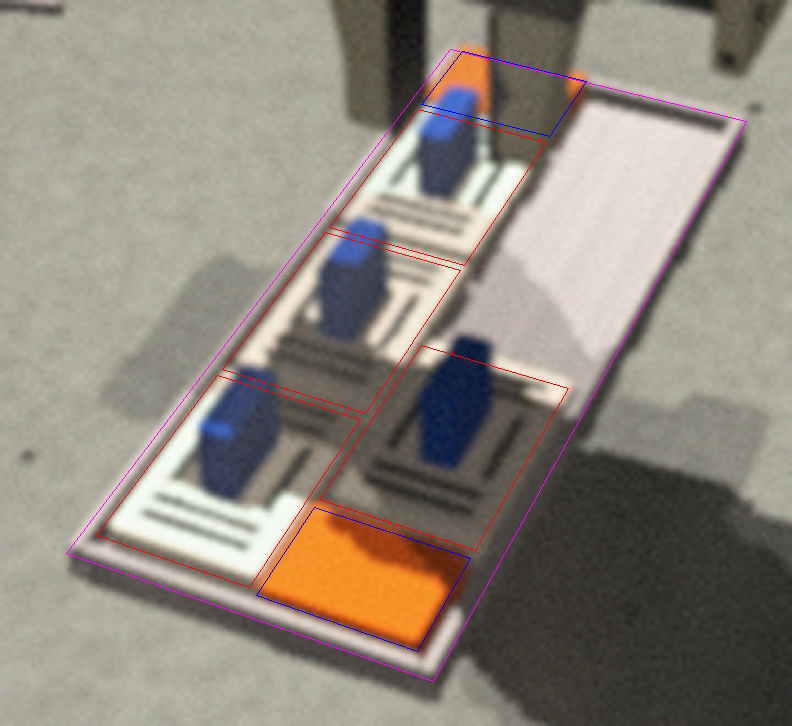

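View pics/g30t.png

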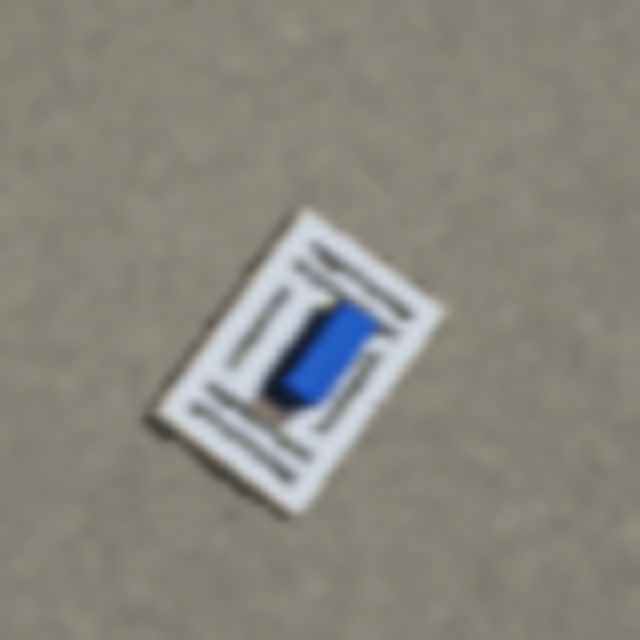

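```bash
python3 -m crank '[[0,0.5573,-0.0986,-0.9467,0,0,0.35],[0,0.5573,-0.0986,-0.9467,0,0,0.35],[0,0.5573,-0.0986,-0.9467,0,0,0.35],[0,0.5573,-0.0986,-0.9467,0,0,0.35],[0,0.5573,-0.0986,-0.9467,0,0,0.35],[0,0.5573,-0.0986,-0.9467,0,0,0.35],[0,0.5573,-0.0986,-0.9467,0,0,0.35],[0,0.5573,-0.0986,-0.9467,0,0,0.35],[0,0.5573,-0.0986,-0.9467,0,0,0.35],[0,0.5573,-0.0986,-0.9467,0,0,0.35]]';python3 -m crank '[[0,0,0,0,0,0,0.35],[0,0,0,0,0,0,0.35],[0,0,0,0,0,0,0.35]]';python3 - <<'E'
from h import *
plan(.541,-.3085,.06,-127.6)
E
```

```text
t: 50.78
eef_pos: [0.5409, -0.3105, 0.0924]
ee_rot: [-1.093, 1.568, 2.962]
force: [0.5, 1.2, 0.7]
width: 0.031
t: 51.15
eef_pos: [0.5416, -0.3068, 0.094]
ee_rot: [-1.256, 1.57, 2.802]
force: [-0.2, 0.7, -0.4]
width: 0.0307
t 51.15 tcp(reported) [ 0.5416 -0.3068  0.094 ] jaw -127.5 q6 1.12 w 0.0307 F [-0.2  0.7 -0.4]
shift [0.0632 0.0006 0.0017] rot [0.0013 0.0002 0.0008] jaw -127.6 q6? 1.12
shift [0.0632 0.0006 0.0017] rot [-3.1403e+00 -1.2000e-03  4.0000e-04] jaw 52.400000000000006 q6? 4.26
```

```bash
python3 -m crank '[[0.05,0.0007,0.0018,0,0,0,0.35],[0.09,0.0007,0.0018,0,0,0,0.35],[0.1035,0.0007,0.0018,0,0,0,0.35],[0.1035,0.0007,0.0018,0,0,0,0.35],[0.1035,0.0007,0.0018,0,0,0,0.35]]';python3 -m crank '[[0,0,0,0,0,0,0],[0,0,0,0,0,0,0],[0,0,0,0,0,0,0],[0,0,0,0,0,0,0],[0,0,0,0,0,0,0]]' 30;python3 -m crank '[[-0.03,0,0,0,0,0,0],[-0.08,0,0,0,0,0,0],[-0.08,0,0,0,0,0,0],[-0.08,0,0,0,0,0,0]]' ;python3 - <<'E'
from h import *
plan(.4595,.1770,.09,-181.85)
f=grab_frame("side"); crop(f,300,100,180,150,4,"g31.png")
f=grab_frame("top"); ov(f,"g31t.png",165,250,145,80,5.5,["far1","far2","far3","near1","near2"])
E
```

```text
t: 51.78
eef_pos: [0.5427, -0.3098, -0.0074]
ee_rot: [1.877, 1.568, -0.349]
force: [-0.0, -1.1, 0.8]
width: 0.0304
t: 52.4
eef_pos: [0.5417, -0.3098, -0.0084]
ee_rot: [1.801, 1.57, -0.425]
force: [-1.6, -0.1, 5.5]
width: 0.0117
t: 52.9
eef_pos: [0.5409, -0.3094, 0.0706]
ee_rot: [-2.584, 1.57, 1.472]
force: [-0.6, 0.2, -1.2]
width: 0.0116
t 52.90 tcp(reported) [ 0.5409 -0.3094  0.0706] jaw -127.6 q6 1.12 w 0.0116 F [-0.6  0.2 -1.2]
shift [ 0.01   -0.3614 -0.3356] rot [ 9.467e-01 -2.000e-04  4.000e-04] jaw -181.85 q6? -0.71
shift [ 0.01   -0.3614 -0.3356] rot [-2.1949e+00 -5.0000e-04 -3.0000e-04] jaw -1.8499999999999943 q6? 2.43
```

View pics/g31.png

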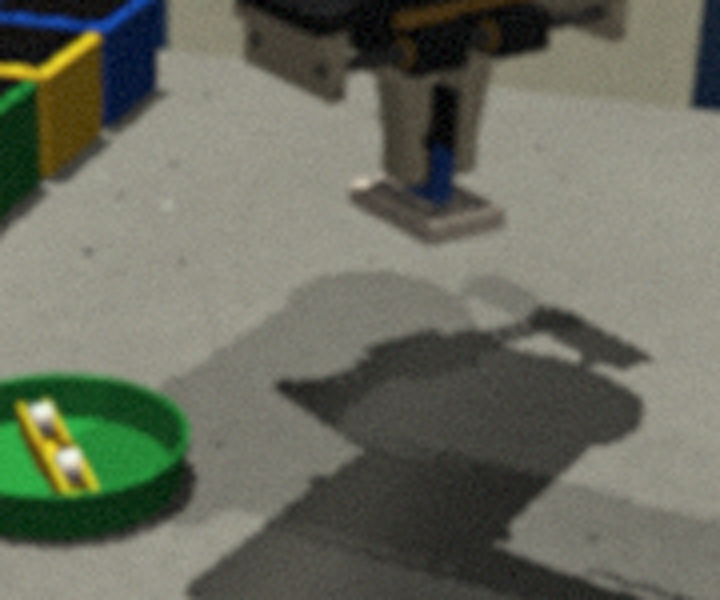

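View pics/g31t.png

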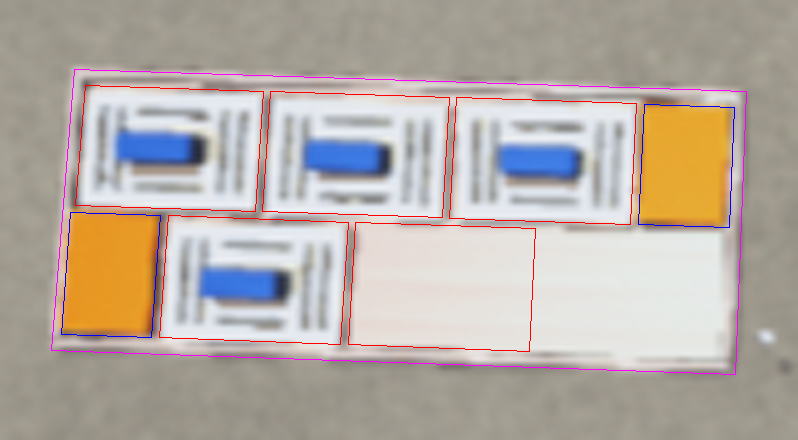

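```bash
python3 -m crank '[[0,-0.3614,-0.3356,0.9467,0,0,0],[0,-0.3614,-0.3356,0.9467,0,0,0],[0,-0.3614,-0.3356,0.9467,0,0,0],[0,-0.3614,-0.3356,0.9467,0,0,0],[0,-0.3614,-0.3356,0.9467,0,0,0],[0,-0.3614,-0.3356,0.9467,0,0,0],[0,-0.3614,-0.3356,0.9467,0,0,0],[0,-0.3614,-0.3356,0.9467,0,0,0],[0,-0.3614,-0.3356,0.9467,0,0,0],[0,-0.3614,-0.3356,0.9467,0,0,0]]';python3 -m crank '[[0.02,0,0,0,0,0,0],[0.03,0,0,0,0,0,0],[0.03,0,0,0,0,0,0],[0.03,0,0,0,0,0,0]]';python3 - <<'E'
from h import *
plan(.4595,.1770,.0252,-181.85)
f=grab_frame("side"); crop(f,250,220,160,150,5,"g32.png")
E
```

```text
t: 54.25
eef_pos: [0.4588, 0.1782, 0.0699]
ee_rot: [0.78, 1.569, -2.391]
force: [1.4, 0.5, -1.0]
width: 0.0119
t: 54.75
eef_pos: [0.4599, 0.1765, 0.0411]
ee_rot: [2.473, 1.571, -0.701]
force: [0.0, 0.5, -0.8]
width: 0.0115
t 54.75 tcp(reported) [0.4599 0.1765 0.0411] jaw 178.1 q6 -0.80 w 0.0115 F [ 0.   0.5 -0.8]
shift [ 0.0451 -0.0005  0.0004] rot [-0.0001 -0.0001 -0.0001] jaw 178.15 q6? -0.8
shift [ 0.0451 -0.0005  0.0004] rot [ 3.1415e+00 -1.0000e-04  2.0000e-04] jaw -1.8499999999999943 q6? -3.94
```

View pics/g32.png

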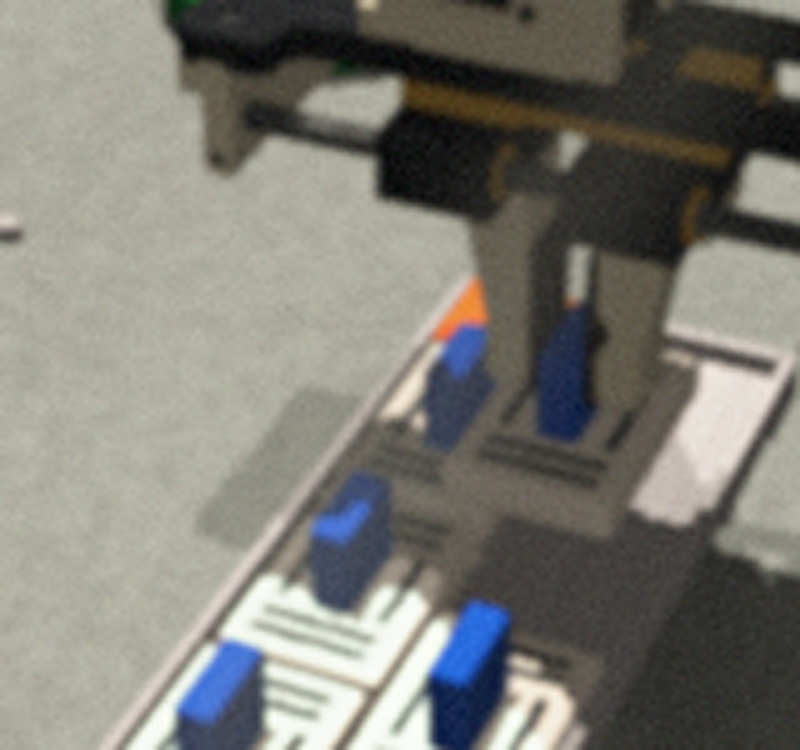

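```bash
python3 -m crank '[[0.015,0,0,0,0,0,0],[0.03,0,0,0,0,0,0],[0.04,0,0,0,0,0,0],[0.0447,0,0,0,0,0,0],[0.0447,0,0,0,0,0,0],[0.0447,0,0,0,0,0,0]]'; python3 - <<'E'
from h import *
f=grab_frame("side"); crop(f,250,220,160,150,5,"g33.png")
E
```

```text
t: 55.55
eef_pos: [0.4599, 0.177, -0.0034]
ee_rot: [-2.449, 1.57, 0.661]
force: [-0.2, 0.2, -1.3]
width: 0.0116
```

View pics/g33.png

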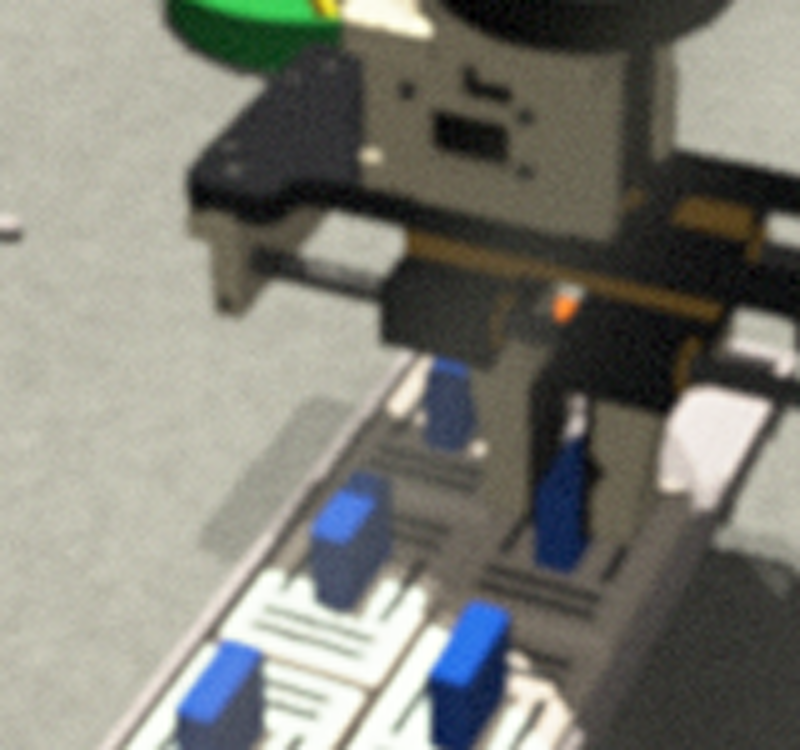

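Release and retreat clear, then check everything.

```bash
python3 -m crank '[[0.001,0,0,0,0,0,0],[0.001,0,0,0,0,0,0.28],[0.001,0,0,0,0,0,0.28],[0.001,0,0,0,0,0,0.28],[0.001,0,0,0,0,0,0.28],[-0.05,0,0,0,0,0,0.28],[-0.1,0,0,0,0,0,0.28],[-0.1,0,0,0,0,0,0.28]]';python3 -m crank '[[0,0.06,0,0,0,0,0.28],[0,0.12,0,0,0,0,0.28],[0,0.18,0,0,0,0,0.28],[0,0.24,0,0,0,0,0.28],[0,0.30,0,0,0,0,0.28],[0,0.30,0,0,0,0,0.28],[0,0.30,0,0,0,0,0.28]]'; python3 - <<'E'
from h import *
plan(.46,-.12,.12)
f=grab_frame("side"); ov(f,"g34.png",240,265,180,165,4.4,["far1","far2","far3","near1","near2"]); crop(f,0,0,640,480,1,"g34f.png")
f=grab_frame("top"); ov(f,"g34t.png",165,250,145,80,5.5,["far1","far2","far3","near1","near2"])
crop(f,0,0,640,480,1,"g34tf.png")
E
```

```text
t: 56.6
eef_pos: [0.4619, 0.1785, 0.1001]
ee_rot: [-2.452, 1.563, 0.658]
force: [0.0, 0.9, -1.0]
width: 0.0248
t: 57.48
eef_pos: [0.4496, -0.1234, 0.0956]
ee_rot: [-0.011, 1.57, 3.097]
force: [0.8, 0.3, 0.1]
width: 0.0246
t 57.48 tcp(reported) [ 0.4496 -0.1234  0.0956] jaw 178.1 q6 -0.19 w 0.0246 F [0.8 0.3 0.1]
shift [ 0.0048 -0.0038 -0.0103] rot [-0.      0.0009  0.    ] jaw 178.07793910563294 q6? -0.2
```

View pics/g34.png

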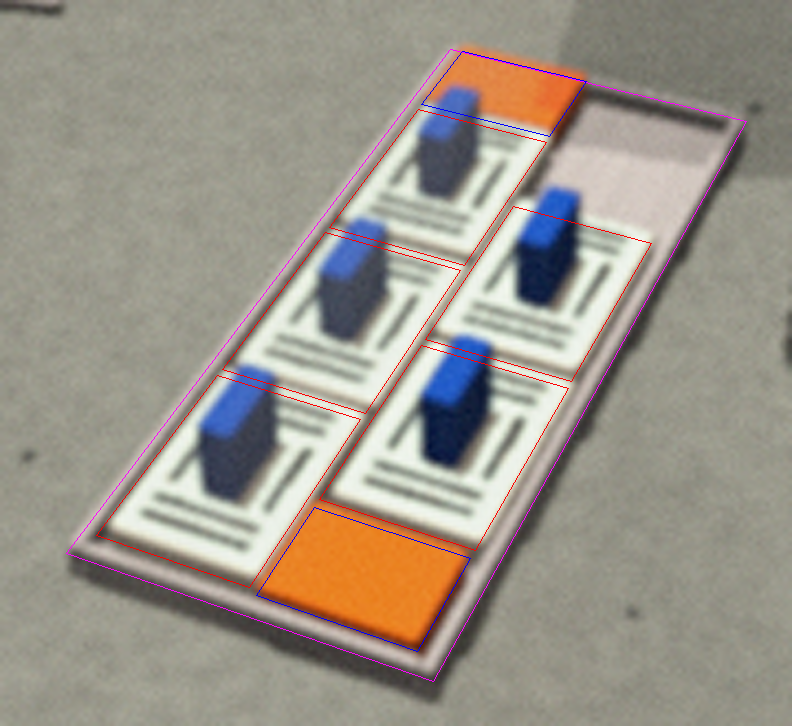

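View pics/g34t.png

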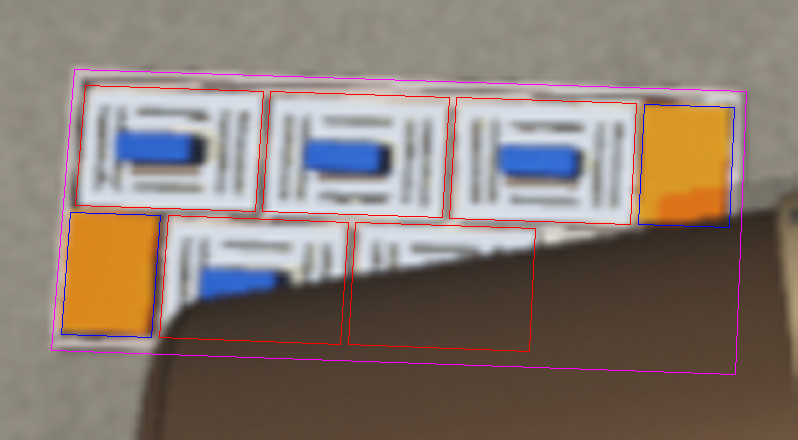

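View pics/g34tf.png

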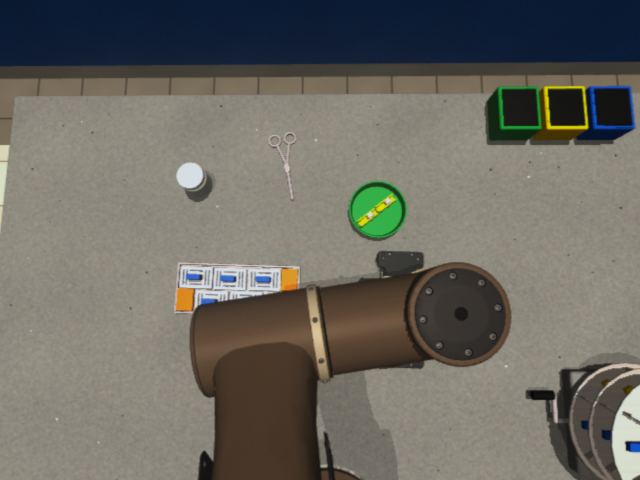

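View pics/g34f.png

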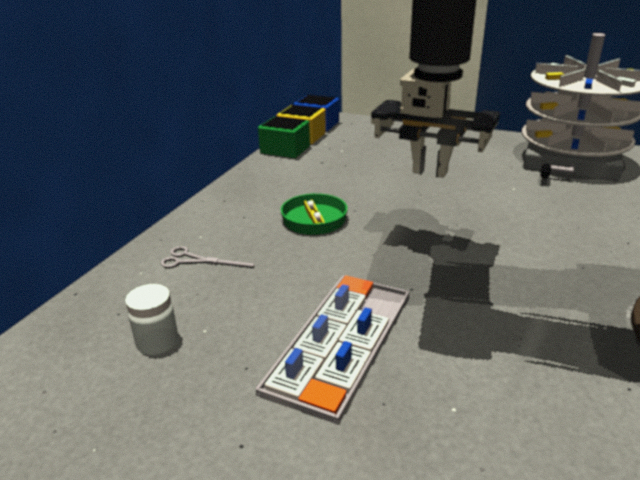

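```bash
python3 -c "
from station import *
print(get_state()['qd'])
print(job_done())"
```

```text
[ 1.53915709e-02 -2.03129698e-03  2.52806502e-03 -6.07919077e-05
 -5.53265629e-04  3.92977236e-03]
the job is handed in; nothing more can be done
None
```

I handed the job in at about 57 s of the 210 s. Both clamps are in the green dish. Five white tiles were on the counter; I laid them at far 1–3 and near 1–2 and left near 3 empty.

**Last checks:**
- **Tiles:** in the final side picture all five lie flat with the lug up, within about 2–3 mm of the outlines I projected for their places. The final top picture agrees for the far course, but the arm hid most of the near course. An earlier top picture showed near 1 in place, so near 2 was checked from the side only.
- **Clamps:** both pictures show them end to end on the dish floor.
- **Bystanders:** the forceps and the jar look unmoved in both pictures.
- **Missing tiles:** no sixth tile is visible anywhere on the counter.

**What disagreed or went wrong:**
- **TCP height:** the reported TCP is about 29 mm beyond the real fingertips. My first two grasps on clamp 1 closed on air above it. I found the offset by touching the counter lightly and corrected every later height for it.
- **Knocked tile:** one tile shifted a few centimetres partway through the run. I measured it again before picking it up.
- **Contact force:** seating far 2 and far 3 showed brief contact forces of about 10–13 N. Both tiles still seated flat.
- **Grip:** I saw no slip in any of the grasps.

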